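Pack the mending caddy in two layers

ROBOT

A 6-joint arm with a two-finger parallel gripper is mounted at the origin on a cart in front of the work surface, level with it; the furniture and walls round the work are solid. World frame = base frame: x ahead of the robot, y to its left, z up, the work surface at z = 0. Lengths are in m, angles in rad, forces in N, time in s.
With the tool pointing down it reaches from about 0.25 to 0.775 m from the base axis. Payload 4 kg.
Tool frame: the origin (TCP) lies between the finger pads; the fingertips stand 25 mm ahead of it and the grasp point (between the pads) lies 6 mm ahead of it (robot.tip_reach is the distance from the TCP to the fingertips, in m); z points along the fingers, y is the line along which they close (so a half turn about z gives the same grasp; the last joint's range is limited). The gripper opens to 94 mm and grips with 3 to 60 N. Pads are 16 mm wide; open, the fingers measure 119 mm over their backs; the gripper's body (75 mm by 177 mm) begins 78 mm behind the grasp point.
Start: joints at [1.161, 0.087, 1.371, -0, 1.684, -0.103], TCP at [0.166, 0.524, 0.231] pointing down, gripper open.
Joint ranges: [-3.1, 3.1], [-0.76, 2.03], [0.27, 2.55], [-1.08, 4.22], [0.17, 2.65], [-2.57, 2.57]. Speed limits (rad/s): [2.79, 2.79, 3.14, 3.14, 3.14, 3.14].

INTERFACE

Orientations are given as [roll, pitch, yaw] about the fixed x, y, z axes, in that order (R = Rz(yaw) Ry(pitch) Rx(roll)).
In Python, from bench import sensors, snapshot, camera_info, ticket, robot gives the robot as it stands.
- The arm moves only by the tool arm_command, never from a script. Its argument "plan" is a list of rows, each an object with "grip": the closure, from -1 (fully open) to 1 (shut); "slide": the shift along the tool's x, y, z normalised to -1 to 1, where 1 is 500 mm, a list of three; "spin": the turn about the tool's z normalised to -1 to 1, where 1 is 5 degrees. A call has 1 to 10 rows; each row shifts and turns the commanded pose from where the row before left it, along the tool's axes as they then stand; what a row does not reach is not made up. A row lasts 1/8 s, in which the tool goes at most 62.5 mm and 10.7 degrees, less where a joint would pass 70% of its speed; a pose out of reach is approached as far as the arm can. A call with a number of a shift or a turn outside -1 to 1 is refused whole. A call with a gripper value outside its range is refused whole. The fingers move at their own pace and stop on an object; the grip force is fixed at half the most. Time passes only in rows, so rows that do not move let the fingers close. It gives the time, the measured TCP pose, the force, the opening and the grip force at its end, in the units of the state.
- sensors.get_obs(): the state, without advancing time (a new reading comes with each control period).
- snapshot(name): name is "scene" or "top"; returns the picture (400x640x3 uint8, red, green, blue); there is no depth.
- camera_info(name): a dict with "fx", "fy", "cx", "cy" (pixels), "position" and "rotation" of the camera in the world. Camera axes: x right, y up, looking along -z (the intrinsics and any distortion apply to the point x, -y, -z); pixel columns grow to the right and rows downward; lengths in m; the calibration is good to about 2 mm. A picture is of the moment at which its call begins. camera_info takes no time and is no camera call.
- ticket.close_job(): hands the job in; it is judged then, once.
The state is a dict: "time": time; "joint_positions": joint angles; "qvel": joint speeds; "joint_torque": joint torques, N m; "tool_pos": TCP position; "ee_rot": TCP orientation; "wrist_force": force on the tool from outside, world axes, zero at the start; "wrist_torque": the same for the moment, N m; "width": finger opening in m; "finger_force": force on a finger pad.
Only numpy, scipy, OpenCV 4.12 (cv2) and the standard library are available. Lean on these libraries where they do the work, as an engineer would, in place of code of your own. Each camera call takes 0.05 s, during which the arm holds its last target. There are 200 camera calls.

TASK

Pack the small wooden mending caddy: stand the red and the navy thread spools upright in it, in one row beside the cream spool that is already there. Then lay the plywood divider flat and square on top of the three spools, between the caddy's two high ends, and last lay the purple collar brush flat, bristles down, along the middle of the divider. Do not disturb the tape measure, the scissors or the jar.

Things in the scene. Friction and masses are not known exactly. Their poses are not given: they have to be found in the camera images.
- caddy: fixed light-wood open box. Origin: centre of its underside, on the worktop; z up. Inside 102 mm long (its y) by 36 mm wide (its x), floor 5 mm above the worktop. Its two ends (y = +/-51 mm inside, 6 mm thick) are 72 mm high; its long sides (4 mm thick) only 18 mm high, so fingers closing along its x pass over them. Three spools in a row along y just fit, with 15 mm to spare in all.
- spool_red_mid (a point): spool of red thread, an upright cylinder 29 mm in diameter across its two flanges and 48 mm tall; stands loose on the worktop. The point is its centre, 24 mm above its foot; z is its axis. Grip it by its top 20 mm, so that the fingertips stay above the caddy's low sides.
- spool_navy_mid (a point): spool of navy blue thread, an upright cylinder 29 mm in diameter across its two flanges and 48 mm tall; stands loose on the worktop. The point is its centre, 24 mm above its foot; z is its axis. Grip it by its top 20 mm, so that the fingertips stay above the caddy's low sides.
- spool_cream_mid (a point): spool of cream thread, same size (29 mm in diameter, 48 mm tall), already standing loose in the caddy close to its +y end; the point is its centre, z its axis. It may shift a little in the row.
- divider_mid (a point): plywood divider with a grey felt face: a flat board 96 mm (its y) by 36 mm (its x) by 6 mm thick, lying flat on the worktop, felt up. The point is its centre, 3 mm above its underside. Pinch it across its 36 mm width with the fingertips close to the worktop. Resting on the spools its underside is 53 mm above the worktop.
- brush_mid (a point): small purple collar brush 85 mm long (its y), 30 mm wide (its x), 23 mm tall, lying with the bristles down on the worktop; rigid. The point is its centre, half-way up; z up. Pinch it across its 30 mm width.
- tape_measure: bystander: small red round tape measure with a yellow tab, 56 x 88 x 19 mm, lying on the worktop; origin at its underside
- scissors: bystander: scissors with blue handles, 87 x 199 x 9 mm, lying on the worktop; origin at its underside
- soda_jar: bystander: glass jar with a dark lid, 44 mm in diameter, 105 mm tall, standing on the worktop; origin at its underside
Mind the look-alikes: they are no part of the job. Several things look just like the part that bears brush_mid: the one meant starts farthest to the robot's right.

How it is judged:
By the outcome, as a careful person would: the job done as asked, in the order asked, and still so for the second after the job is handed in, with the robot touching nothing.
It also fails if it takes over 72 s, if anything falls off the work surface, if the arm or the gripper's body presses on something with over 40 N, if the wrist force passes 120 N, or if a joint passes its speed limit or range.

## Working session

There is one attempt and no reset: what is moved stays moved. The work goes in short steps, Python scripts to look and compute and a tool call to move; the robot and the scene stay as the last step left them, time stands still between calls to the robot, and variables do not carry over. Pictures are saved under pics/ and viewed, at most 10 in all, crops included, and the job is handed in when it is done.

Besides the shell and the picture viewer there is one more tool, called as name([rows], argument=value, ...), one row to a line, values as JSON. arm_command: Moves the arm, as the interface text tells. Scaled input: -1 to 1 covers 500 mm each way for a shift and 5 degrees each way for a turn. Its arguments: {"type":"object","properties":{"plan":{"type":"array","items":{"type":"object","properties":{"grip":{"type":"number"},"slide":{"type":"array","items":{"type":"number"}},"spin":{"type":"number"}}}}},"required":["plan"]}

```bash
mkdir -p pics; python3 - <<'E'
from bench import *
import cv2
for n in ("scene","top"):
    cv2.imwrite(f"pics/{n}0.png",snapshot(n)[:,:,::-1]); c=camera_info(n); print(n,c)
o=sensors.get_obs(); print(o["time"],o["tool_pos"],o["ee_rot"],o["width"],o["joint_positions"])
E
```

```text
scene {'fx': 447.7763478629139, 'fy': 447.7763478629139, 'cx': 323.82870043862863, 'cy': 197.46242935708582, 'position': array([-0.08092603, -0.69606367,  0.74516383]), 'rotation': array([ 0.9082064 , -0.00689133, -0.78983902])}
top {'fx': 462.5198125177326, 'fy': 462.5198125177326, 'cx': 316.06921288602774, 'cy': 196.3379795229949, 'position': array([ 0.50881625, -0.10383808,  1.19357211]), 'rotation': array([ 0.05730699,  0.02162379, -1.57083716])}
0.1 [0.16592831 0.52390969 0.22943143] [-3.13963875e+00 -2.25355382e-04  2.83477211e+00] 0.09419015148476544 [ 1.16089047e+00  8.78712911e-02  1.37209346e+00  2.32439709e-05
  1.68359463e+00 -1.03082931e-01]
```

View pics/top0.png

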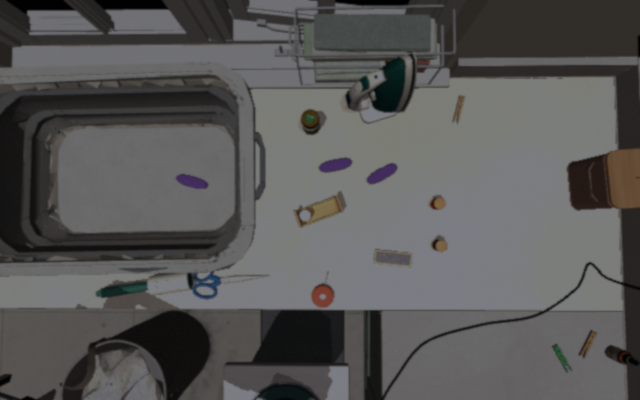

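View pics/scene0.png

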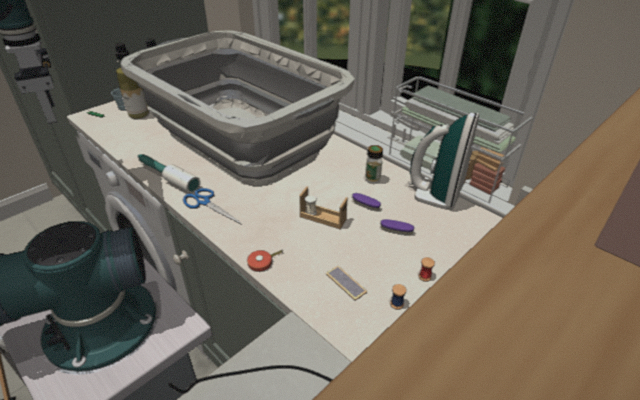

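The top view shows three purple brushes at (192,181), which is in the basin, (335,165) and (382,174). The image's right is the robot's right, so the one meant is (382,174). The spools are at (438,203) and (440,245), the caddy at (320,210), and the divider at (393,257). In the scene view red is at (427,268) and navy, nearer the robot, at (399,296).

```bash
cat > h.py <<'E'
import numpy as np, cv2
from scipy.spatial.transform import Rotation as R
from bench import *
def ray(n,u,v):
    c=camera_info(n); d=R.from_euler('xyz',c['rotation']).apply([(u-c['cx'])/c['fx'],-(v-c['cy'])/c['fy'],-1])
    return c['position'],d
def px2w(n,u,v,z):
    p,d=ray(n,u,v); return p+d*(z-p[2])/d[2]
def w2px(n,P):
    c=camera_info(n); q=R.from_euler('xyz',c['rotation']).inv().apply(np.array(P)-c['position'])
    return c['cx']-c['fx']*q[...,0]/q[...,2], c['cy']+c['fy']*q[...,1]/q[...,2]
E
python3 - <<'E'
from h import *
a=snapshot("top")[:,:,::-1]
cv2.imwrite("pics/c1.png",cv2.convertScaleAbs(cv2.resize(a[145:275,285:455],None,fx=4.5,fy=4.5,interpolation=cv2.INTER_CUBIC),alpha=1.5))
h=cv2.cvtColor(a,cv2.COLOR_BGR2HSV)
def seg(m,z,name):
    n,l,s,c=cv2.connectedComponentsWithStats(m.astype(np.uint8))
    for i in range(1,n):
        if s[i,4]>40 and 290<c[i][0]<460 and 140<c[i][1]<280:
            pts=np.argwhere(l==i)[:,::-1].astype(float)
            w=np.array([px2w("top",*p,z)[:2] for p in pts]); e=np.linalg.eigh(np.cov(w.T))[1][:,1]
            r=cv2.minAreaRect((w*1000).astype(np.float32))
            print(name,c[i].round(1),s[i,4],w.mean(0).round(4),np.degrees(np.arctan2(e[1],e[0])).round(1),[np.round(x,1) for x in (r[0],r[1])],round(r[2],1))
H,S,V=[h[:,:,i].astype(int) for i in range(3)]
seg((H>120)&(H<150)&(S>100),.015,"brush")
seg((H>5)&(H<28)&(S>70)&(V>60),.048,"wood")
E
```

```text
brush [335.  164.5] 260 [ 0.658  -0.1268] 101.7 [array([ 657.8, -126.9]), array([25. , 78.7])] 9.4
brush [381.6 173.4] 259 [ 0.635  -0.2458] 119.0 [array([ 634.9, -245.9]), array([24. , 77.7])] 26.5
wood [321.7 209.7] 619 [ 0.5413 -0.0931] 111.7 [array([538.9, -84.8]), array([ 41.7, 116. ])] 20.8
wood [437.9 203. ] 126 [ 0.5576 -0.3794] 102.3 [array([ 559. , -377.3]), array([34.5, 27.1])] 90.0
wood [440.7 245.2] 107 [ 0.4541 -0.3848] 80.7 [array([ 454.6, -384.3]), array([24.4, 26.9])] 0.0
```

View pics/c1.png

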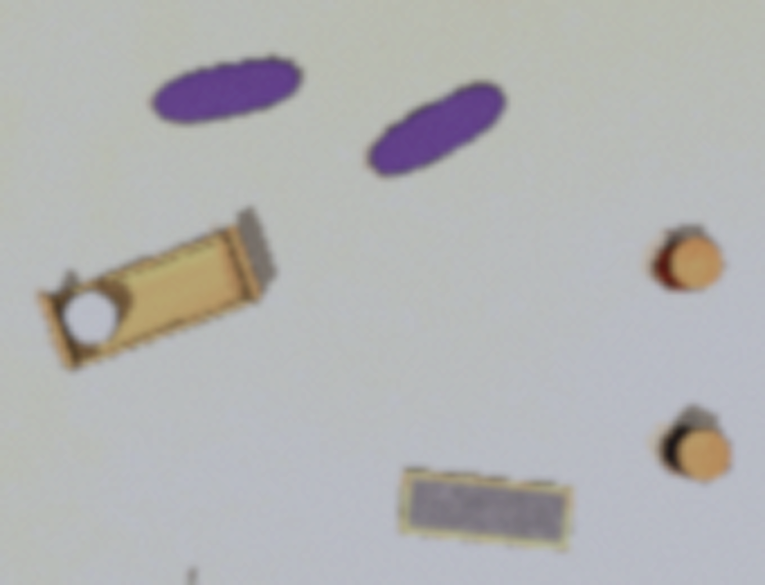

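The crop confirms the rightmost brush at crop (437,130), which is pixel (382,174). Red spool top is at (695,262) in the crop, navy at (704,455), cream in the caddy at (91,317), and the divider is centred near (486,508).

```bash
python3 - <<'E'
from h import *
from scipy.optimize import least_squares
f=lambda u,v:((u+.5)/4.5-.5+285,(v+.5)/4.5-.5+145)
for n,p,z in(("red",(695,262),.048),("navy",(704,455),.048),("cream",(91,317),.053)):print(n,px2w("top",*f(*p),z).round(4))
D=np.array([px2w("top",*f(*p),.006)for p in((404,468),(571,486),(567,549),(400,532))]);print("div",D.mean(0).round(4),np.linalg.norm(D[0]-D[1]),np.linalg.norm(D[1]-D[2]),np.degrees(np.arctan2(*(D[0]+D[3]-D[1]-D[2])[[1,0]])))
C=np.array([px2w("top",*f(*p),.072)for p in((40,292),(240,226),(262,298),(70,370))]);print("cad",C.mean(0).round(4),np.linalg.norm(C[0]-C[1]),np.linalg.norm(C[1]-C[2]),np.degrees(np.arctan2(*(C[0]+C[3]-C[1]-C[2])[[1,0]])))
c=C.mean(0)[:2];a=np.arctan2(*(C[0]+C[3]-C[1]-C[2])[[1,0]])
ey=np.array([np.cos(a),np.sin(a)]);ex=np.array([ey[1],-ey[0]])
P=lambda x,y,z:np.array([*(c+ex*x+ey*y),z])
r=px2w("top",*f(91,317),.053)[:2]-c;print("cream in caddy",r@ex,r@ey)
out=[]
cv=lambda n:np.array(snapshot(n)[:,:,::-1])
for n,(u0,u1,v0,v1) in(("top",(285,355,185,235)),("scene",(285,365,175,235))):
    k=6;im=cv2.convertScaleAbs(cv2.resize(cv(n)[v0:v1,u0:u1],None,fx=k,fy=k),alpha=1.4)
    def poly(pts,col):
        q=np.array([w2px(n,p)for p in pts]);q=((q-[u0,v0]+.5)*k-.5).round().astype(np.int32);cv2.polylines(im,[q],True,col,1)
    for s in(1,-1):poly([P(x,s*y,z)for x,y,z in((-22,57,0),(22,57,0),(22,57,72),(-22,57,72))] if 0 else [P(x/1e3,s*.057,z/1e3)for x,z in((-22,0),(22,0),(22,72),(-22,72))],(0,0,255))
    for s in(1,-1):poly([P(s*.022,.051,.018),P(s*.022,-.051,.018)],(255,0,0))
    t=np.linspace(0,6.28,24);poly([np.array([*(c+r),.053])+[.0145*np.cos(q),.0145*np.sin(q),0]for q in t],(0,255,0))
    out.append(im)
w=max(o.shape[1] for o in out);out=[cv2.copyMakeBorder(o,0,0,0,w-o.shape[1],0) for o in out]
o=np.vstack(out);cv2.imwrite("pics/o1.png",cv2.resize(o,None,fx=.85,fy=.85))
E
```

```text
red [ 0.5581 -0.3823  0.048 ]
navy [ 0.4529 -0.3856  0.048 ]
cream [ 0.5281 -0.0515  0.053 ]
div [ 0.4205 -0.2726  0.006 ] 0.09461016302794388 0.03546236832770745 84.11632911895117
cad [ 0.5388 -0.0857  0.072 ] 0.11362541785764542 0.0405713757788005 109.35360549976296
cream in caddy 0.0012393550923006774 0.03589913148452331
```

View pics/o1.png

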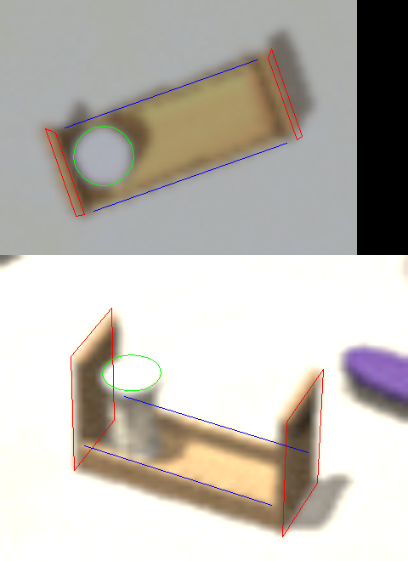

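The overlay fits the caddy in both views, with y axis at about 109.5 degrees and centre (0.539,-0.086). The cream spool sits at +36 mm in the caddy's y. Next I'll write a planner that prints rows from the present pose.

```bash
cat > plan.py <<'E'
# usage: plan.py grip x,y,z,yawdeg ...   prints rows in tool axes from the measured pose
import sys; from h import *
o=sensors.get_obs(); p=np.array(o['tool_pos']); yaw=np.degrees(o['ee_rot'][2])
print("t",round(o['time'],2),"pose",p.round(4),"rpy",np.degrees(o['ee_rot']).round(2),"w",round(o['width'],4),"f",np.round(o['wrist_force'],1))
g=float(sys.argv[1]); rows=[]
for wp in sys.argv[2:]:
    x,y,z,ya=map(float,wp.split(',')); t=np.array([x,y,z])
    dy=(ya-yaw+180)%360-180
    n=max(1,int(np.ceil(max(np.linalg.norm(t-p)/.06,abs(dy)/5-.02))))
    for k in range(n,0,-1):
        M=R.from_euler('xyz',[180,0,yaw],degrees=True).as_matrix()
        s=(M.T@((t-p)/k)/.5).round(3); q=round(-((ya-yaw+180)%360-180)/k/5,2); q=float(np.clip(q,-1,1))
        p=p+M@s*.5; yaw-=q*5
        rows.append('{"slide":[%g,%g,%g],"spin":%g,"grip":%g}'%(*(s+0.),q,g))
for i in range(0,len(rows),10): print(len(rows[i:i+10]),"["+",".join(rows[i:i+10])+"]")
E
python3 plan.py -1 0.22,0.4,0.33,150 0.31,0.05,0.32,125 0.558,-0.382,0.16,109.5
```

```text
t 0.25 pose [0.166  0.5241 0.2299] rpy [-179.94   -0.    162.42] w 0.094 f [-0.4 -0.5  1. ]
10 [{"slide":[-0.059,-0.068,-0.067],"spin":0.83,"grip":-1},{"slide":[-0.064,-0.064,-0.067],"spin":0.83,"grip":-1},{"slide":[-0.069,-0.058,-0.066],"spin":0.82,"grip":-1},{"slide":[-0.072,-0.074,0.003],"spin":0.71,"grip":-1},{"slide":[-0.077,-0.069,0.003],"spin":0.72,"grip":-1},{"slide":[-0.081,-0.064,0.003],"spin":0.71,"grip":-1},{"slide":[-0.085,-0.059,0.003],"spin":0.72,"grip":-1},{"slide":[-0.088,-0.054,0.003],"spin":0.71,"grip":-1},{"slide":[-0.091,-0.048,0.002],"spin":0.72,"grip":-1},{"slide":[-0.094,-0.043,0.003],"spin":0.71,"grip":-1}]
9 [{"slide":[-0.11,-0.01,0.036],"spin":0.34,"grip":-1},{"slide":[-0.111,-0.007,0.035],"spin":0.35,"grip":-1},{"slide":[-0.111,-0.003,0.036],"spin":0.34,"grip":-1},{"slide":[-0.111,0,0.035],"spin":0.35,"grip":-1},{"slide":[-0.11,0.003,0.036],"spin":0.34,"grip":-1},{"slide":[-0.11,0.007,0.035],"spin":0.35,"grip":-1},{"slide":[-0.11,0.01,0.036],"spin":0.34,"grip":-1},{"slide":[-0.11,0.014,0.035],"spin":0.35,"grip":-1},{"slide":[-0.11,0.016,0.036],"spin":0.34,"grip":-1}]
```

arm_command([
  {"slide": [-0.059,-0.068,-0.067],"spin": 0.83,"grip": -1},
  {"slide": [-0.064,-0.064,-0.067],"spin": 0.83,"grip": -1},
  {"slide": [-0.069,-0.058,-0.066],"spin": 0.82,"grip": -1},
  {"slide": [-0.072,-0.074,0.003],"spin": 0.71,"grip": -1},
  {"slide": [-0.077,-0.069,0.003],"spin": 0.72,"grip": -1},
  {"slide": [-0.081,-0.064,0.003],"spin": 0.71,"grip": -1},
  {"slide": [-0.085,-0.059,0.003],"spin": 0.72,"grip": -1},
  {"slide": [-0.088,-0.054,0.003],"spin": 0.71,"grip": -1},
  {"slide": [-0.091,-0.048,0.002],"spin": 0.72,"grip": -1},
  {"slide": [-0.094,-0.043,0.003],"spin": 0.71,"grip": -1},
])

```text
time: 1.5
tool_pos: [0.3098, 0.0486, 0.3206]
ee_rot: [3.14, 0.001, 2.18]
wrist_force: [1.5, 0.2, -0.3]
width: 0.0942
finger_force: 0.0
```

arm_command([
  {"slide": [-0.11,-0.01,0.036],"spin": 0.34,"grip": -1},
  {"slide": [-0.111,-0.007,0.035],"spin": 0.35,"grip": -1},
  {"slide": [-0.111,-0.003,0.036],"spin": 0.34,"grip": -1},
  {"slide": [-0.111,0,0.035],"spin": 0.35,"grip": -1},
  {"slide": [-0.11,0.003,0.036],"spin": 0.34,"grip": -1},
  {"slide": [-0.11,0.007,0.035],"spin": 0.35,"grip": -1},
  {"slide": [-0.11,0.01,0.036],"spin": 0.34,"grip": -1},
  {"slide": [-0.11,0.014,0.035],"spin": 0.35,"grip": -1},
  {"slide": [-0.11,0.016,0.036],"spin": 0.34,"grip": -1},
  {"slide": [0,0,0],"grip": -1},
])

```text
invalid input at $.plan[9]: expected keys grip, slide, spin
```

```bash
python3 plan.py -1 0.558,-0.382,0.056,109.5
```

```text
t 1.5 pose [0.3098 0.0486 0.3206] rpy [1.7993e+02 4.0000e-02 1.2492e+02] w 0.0942 f [ 1.5  0.2 -0.3]
10 [{"slide":[-0.099,-0.009,0.053],"spin":0.31,"grip":-1},{"slide":[-0.099,-0.006,0.053],"spin":0.31,"grip":-1},{"slide":[-0.099,-0.003,0.053],"spin":0.31,"grip":-1},{"slide":[-0.099,-0.001,0.053],"spin":0.31,"grip":-1},{"slide":[-0.1,0.002,0.053],"spin":0.31,"grip":-1},{"slide":[-0.099,0.005,0.053],"spin":0.31,"grip":-1},{"slide":[-0.099,0.008,0.053],"spin":0.31,"grip":-1},{"slide":[-0.099,0.01,0.053],"spin":0.3,"grip":-1},{"slide":[-0.099,0.013,0.053],"spin":0.31,"grip":-1},{"slide":[-0.098,0.016,0.052],"spin":0.3,"grip":-1}]
```

arm_command([
  {"slide": [-0.11,-0.01,0.036],"spin": 0.34,"grip": -1},
  {"slide": [-0.111,-0.007,0.035],"spin": 0.35,"grip": -1},
  {"slide": [-0.111,-0.003,0.036],"spin": 0.34,"grip": -1},
  {"slide": [-0.111,0,0.035],"spin": 0.35,"grip": -1},
  {"slide": [-0.11,0.003,0.036],"spin": 0.34,"grip": -1},
  {"slide": [-0.11,0.007,0.035],"spin": 0.35,"grip": -1},
  {"slide": [-0.11,0.01,0.036],"spin": 0.34,"grip": -1},
  {"slide": [-0.11,0.014,0.035],"spin": 0.35,"grip": -1},
  {"slide": [-0.11,0.016,0.036],"spin": 0.34,"grip": -1},
  {"slide": [0,0,0],"spin": 0,"grip": -1},
])

```text
time: 2.75
tool_pos: [0.5571, -0.3839, 0.1534]
ee_rot: [-3.136, -0.008, 1.909]
wrist_force: [-0.1, 0.7, -0.2]
width: 0.0939
finger_force: 0.0
```

```bash
python3 plan.py -1 0.558,-0.382,0.056,109.5; python3 - <<'E'
from h import *
a=snapshot("scene")[:,:,::-1]
cv2.imwrite("pics/s2.png",cv2.resize(a[200:330,350:480],None,fx=4,fy=4))
E
```

```text
t 2.75 pose [ 0.5571 -0.3839  0.1534] rpy [-179.69   -0.47  109.36] w 0.0939 f [-0.1  0.7 -0.2]
2 [{"slide":[0.002,0.001,0.097],"spin":-0.01,"grip":-1},{"slide":[0.001,0.002,0.098],"spin":-0.02,"grip":-1}]
```

View pics/s2.png

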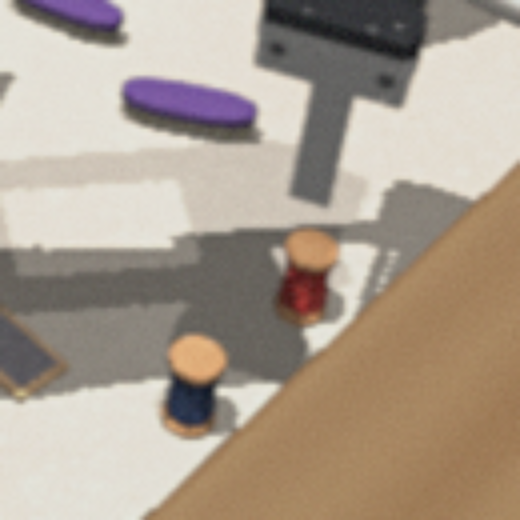

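The gripper is above the red spool, whose top is at crop (310,250); navy is at (195,360). Both are upright and clear, so I descend and grip red.

arm_command([
  {"slide": [0.002,0.001,0.097],"spin": 0,"grip": -1},
  {"slide": [0.001,0.002,0.098],"spin": 0,"grip": -1},
  {"slide": [0,0,0],"spin": 0,"grip": -1},
  {"slide": [0,0,0],"spin": 0,"grip": 1},
  {"slide": [0,0,0],"spin": 0,"grip": 1},
  {"slide": [0,0,0],"spin": 0,"grip": 1},
  {"slide": [0,0,0],"spin": 0,"grip": 1},
  {"slide": [0,0,0],"spin": 0,"grip": 1},
])

```text
time: 3.8
tool_pos: [0.5589, -0.3801, 0.0631]
ee_rot: [3.141, 0.0, 1.911]
wrist_force: [-0.1, 0.3, -0.4]
width: 0.0474
finger_force: 0.0
```

```bash
python3 plan.py 1
```

```text
t 3.8 pose [ 0.5589 -0.3801  0.0631] rpy [1.7999e+02 1.0000e-02 1.0952e+02] w 0.0474 f [-0.1  0.3 -0.4]
```

arm_command([
  {"slide": [0.004,-0.001,0.014],"spin": 0,"grip": 0},
  {"slide": [0,0,0],"spin": 0,"grip": 1},
  {"slide": [0,0,0],"spin": 0,"grip": 1},
  {"slide": [0,0,0],"spin": 0,"grip": 1},
  {"slide": [0,0,0],"spin": 0,"grip": 1},
])

```text
time: 4.42
tool_pos: [0.5578, -0.3783, 0.056]
ee_rot: [3.141, 0.0, 1.912]
wrist_force: [-0.0, -0.0, -0.1]
width: 0.0287
finger_force: 30.0
```

```bash
python3 - <<'E'
import numpy as np
c=np.array([.5388,-.0857]);a=np.radians(109.6);ey=np.array([np.cos(a),np.sin(a)]);ex=np.array([ey[1],-ey[0]])
for y in(.002,-.032,0):print(y,(c+ey*y+ex*.0005).round(4))
E
python3 plan.py 1 0.5589,-0.3801,0.145,109.6 0.538,-0.084,0.145,109.6
```

```text
0.002 [ 0.5386 -0.0836]
-0.032 [ 0.55   -0.1157]
0 [ 0.5393 -0.0855]
t 4.42 pose [ 0.5578 -0.3783  0.056 ] rpy [179.99   0.   109.52] w 0.0287 f [-0.  -0.  -0.1]
7 [{"slide":[-0.002,0,-0.089],"spin":-0.01,"grip":1},{"slide":[-0.002,0.001,-0.089],"spin":-0.01,"grip":1},{"slide":[0.114,0.032,0],"spin":0,"grip":1},{"slide":[0.114,0.032,0],"spin":0,"grip":1},{"slide":[0.115,0.032,0],"spin":0,"grip":1},{"slide":[0.114,0.032,0],"spin":0,"grip":1},{"slide":[0.115,0.031,0],"spin":0,"grip":1}]
```

arm_command([
  {"slide": [0,0,-0.1],"spin": 0,"grip": 1},
  {"slide": [0,0,-0.1],"spin": 0,"grip": 1},
  {"slide": [0.115,0.032,0],"spin": 0,"grip": 1},
  {"slide": [0.115,0.032,0],"spin": 0,"grip": 1},
  {"slide": [0.115,0.032,0],"spin": 0,"grip": 1},
  {"slide": [0.115,0.032,0],"spin": 0,"grip": 1},
  {"slide": [0.115,0.032,0],"spin": 0,"grip": 1},
  {"slide": [0,0,0],"spin": 0,"grip": 1},
  {"slide": [0,0,0],"spin": 0,"grip": 1},
])

```text
time: 5.55
tool_pos: [0.5372, -0.0808, 0.1563]
ee_rot: [3.141, 0.001, 1.912]
wrist_force: [0.8, -0.3, -1.1]
width: 0.0284
finger_force: 30.0
```

```bash
python3 plan.py 1 0.5373,-0.0798,0.0615,109.6;  python3 - <<'E'
from h import *
a=snapshot("scene")[:,:,::-1]; o=sensors.get_obs()
M=R.from_euler('xyz',o['ee_rot']).as_matrix(); k=6;u0,v0=270,130
im=cv2.resize(a[130:230,270:390],None,fx=k,fy=k)
# predicted spool bottom/top circles for offsets
for off,col in((0,(0,255,0)),(-.004,(0,0,255))):
  for dz in(-.056,-.008):
    P=np.array([o['tool_pos']+M[:,0]*off+[.0145*np.cos(t),.0145*np.sin(t),dz] for t in np.linspace(0,6.28,30)])
    u,v=w2px("scene",P);q=np.stack([(u-u0+.5)*k,(v-v0+.5)*k],1).astype(np.int32);cv2.polylines(im,[q],True,col,1)
cv2.imwrite("pics/s3.png",im)
E
```

```text
t 5.55 pose [ 0.5372 -0.0808  0.1563] rpy [1.7998e+02 6.0000e-02 1.0955e+02] w 0.0284 f [ 0.8 -0.3 -1.1]
2 [{"slide":[0.001,0,0.095],"spin":-0,"grip":1},{"slide":[0.001,0.001,0.095],"spin":-0.01,"grip":1}]
```

View pics/s3.png

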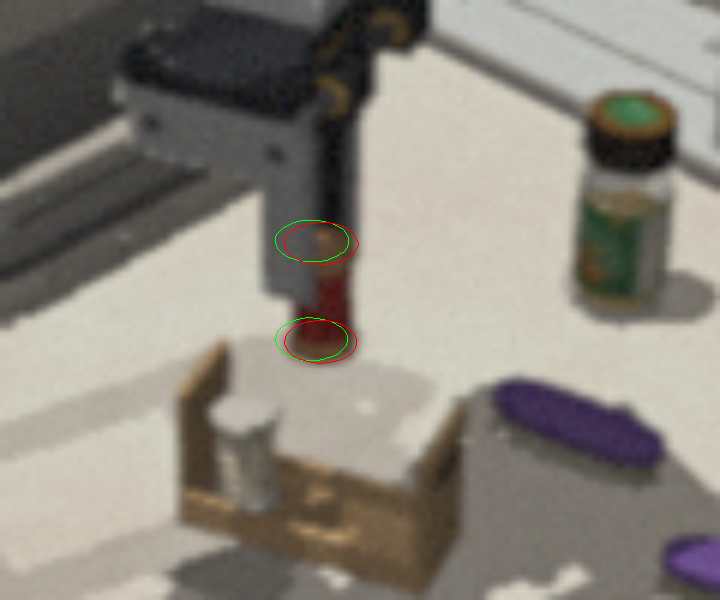

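The red circles (4 mm offset) match the held red spool, whose foot is near (320,345) in the crop, so the offset is right. Lowering now.

arm_command([
  {"slide": [0.001,0,0.095],"spin": 0,"grip": 1},
  {"slide": [0.001,0.001,0.07],"spin": 0,"grip": 1},
  {"slide": [0,0,0.012],"spin": 0,"grip": 1},
  {"slide": [0,0,0.012],"spin": 0,"grip": 1},
  {"slide": [0,0,0],"spin": 0,"grip": 1},
])

```text
time: 6.22
tool_pos: [0.5376, -0.0802, 0.0623]
ee_rot: [3.141, 0.001, 1.911]
wrist_force: [0.1, 0.9, 0.3]
width: 0.0285
finger_force: 30.0
```

arm_command([
  {"slide": [0,0,0.002],"spin": 0,"grip": 1},
  {"slide": [0,0,0],"spin": 0,"grip": -1},
  {"slide": [0,0,0],"spin": 0,"grip": -1},
  {"slide": [0,0,0],"spin": 0,"grip": -1},
  {"slide": [0,0,-0.1],"spin": 0,"grip": -1},
  {"slide": [0,0,-0.1],"spin": 0,"grip": -1},
  {"slide": [0,0,0],"spin": 0,"grip": -1},
])

```text
time: 7.1
tool_pos: [0.5401, -0.0801, 0.1662]
ee_rot: [3.132, 0.006, 1.912]
wrist_force: [0.3, -0.3, -0.2]
width: 0.0846
finger_force: 0.0
```

```bash
python3 plan.py -1 0.4529,-0.3856,0.15,109.6 0.4529,-0.3856,0.055,109.6
```

```text
t 7.1 pose [ 0.5401 -0.0801  0.1662] rpy [179.47   0.35 109.53] w 0.0846 f [ 0.3 -0.3 -0.2]
8 [{"slide":[-0.086,-0.061,0.005],"spin":-0,"grip":-1},{"slide":[-0.086,-0.062,0.005],"spin":-0,"grip":-1},{"slide":[-0.086,-0.061,0.006],"spin":-0,"grip":-1},{"slide":[-0.087,-0.062,0.005],"spin":-0,"grip":-1},{"slide":[-0.086,-0.061,0.006],"spin":-0.01,"grip":-1},{"slide":[-0.086,-0.062,0.005],"spin":-0,"grip":-1},{"slide":[0,0,0.095],"spin":-0,"grip":-1},{"slide":[0,0,0.095],"spin":-0,"grip":-1}]
```

arm_command([
  {"slide": [-0.086,-0.061,0.005],"spin": 0,"grip": -1},
  {"slide": [-0.086,-0.062,0.005],"spin": 0,"grip": -1},
  {"slide": [-0.086,-0.061,0.005],"spin": 0,"grip": -1},
  {"slide": [-0.086,-0.062,0.005],"spin": 0,"grip": -1},
  {"slide": [-0.086,-0.061,0.005],"spin": 0,"grip": -1},
  {"slide": [-0.086,-0.062,0.005],"spin": 0,"grip": -1},
  {"slide": [0,0,0.04],"spin": 0,"grip": -1},
  {"slide": [0,0,0],"spin": 0,"grip": -1},
  {"slide": [0,0,0],"spin": 0,"grip": -1},
  {"slide": [0,0,0],"spin": 0,"grip": -1},
])

```text
time: 8.35
tool_pos: [0.4501, -0.3839, 0.1263]
ee_rot: [3.141, 0.001, 1.913]
wrist_force: [0.2, 0.7, 0.7]
width: 0.094
finger_force: 0.0
```

```bash
python3 plan.py -1 0.4529,-0.3856,0.056,109.6
```

```text
t 8.35 pose [ 0.4501 -0.3839  0.1263] rpy [1.7997e+02 6.0000e-02 1.0959e+02] w 0.094 f [0.2 0.7 0.7]
2 [{"slide":[-0.003,0.002,0.07],"spin":-0,"grip":-1},{"slide":[-0.002,0.002,0.071],"spin":-0,"grip":-1}]
```

arm_command([
  {"slide": [-0.003,0.002,0.07],"spin": 0,"grip": -1},
  {"slide": [-0.002,0.002,0.071],"spin": 0,"grip": 1},
  {"slide": [0,0,0],"spin": 0,"grip": 1},
  {"slide": [0,0,0],"spin": 0,"grip": 1},
  {"slide": [0,0,0],"spin": 0,"grip": 1},
  {"slide": [0,0,0],"spin": 0,"grip": 1},
  {"slide": [0,0,0],"spin": 0,"grip": 1},
  {"slide": [0,0,0],"spin": 0,"grip": 1},
  {"slide": [0,0,0],"spin": 0,"grip": 1},
])

```text
time: 9.48
tool_pos: [0.4524, -0.3861, 0.0553]
ee_rot: [3.141, 0.0, 1.911]
wrist_force: [0.2, 0.8, 1.7]
width: 0.0285
finger_force: 29.9
```

```bash
python3 plan.py 1 0.4529,-0.3856,0.16,109.6 0.55,-0.1157,0.16,109.6; python3 - <<'E'
from h import *
a=snapshot("top")[:,:,::-1]
cv2.imwrite("pics/t2.png",cv2.convertScaleAbs(cv2.resize(a[170:250,285:365],None,fx=7,fy=7,interpolation=cv2.INTER_CUBIC),alpha=1.4))
E
```

```text
t 9.47 pose [ 0.4524 -0.3861  0.0553] rpy [1.7998e+02 2.0000e-02 1.0952e+02] w 0.0285 f [0.2 0.8 1.7]
7 [{"slide":[0,0.001,-0.105],"spin":-0.01,"grip":1},{"slide":[0.001,0,-0.104],"spin":-0.01,"grip":1},{"slide":[0.089,0.073,0],"spin":0,"grip":1},{"slide":[0.088,0.073,0],"spin":0,"grip":1},{"slide":[0.089,0.073,0],"spin":0,"grip":1},{"slide":[0.088,0.073,0],"spin":0,"grip":1},{"slide":[0.089,0.073,0],"spin":0,"grip":1}]
```

View pics/t2.png

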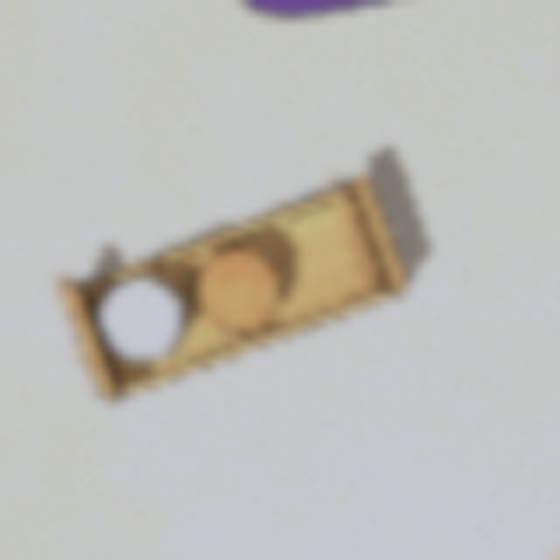

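Red stands upright in the caddy with its top at crop (240,287), next to cream at (142,318). The free bay is on the right and wide enough. Moving navy there.

arm_command([
  {"slide": [0,0,-0.105],"spin": 0,"grip": 1},
  {"slide": [0,0,-0.105],"spin": 0,"grip": 1},
  {"slide": [0.089,0.073,0],"spin": 0,"grip": 1},
  {"slide": [0.088,0.073,0],"spin": 0,"grip": 1},
  {"slide": [0.089,0.073,0],"spin": 0,"grip": 1},
  {"slide": [0.088,0.073,0],"spin": 0,"grip": 1},
  {"slide": [0.089,0.073,0],"spin": 0,"grip": 1},
  {"slide": [0,0,0],"spin": 0,"grip": 1},
  {"slide": [0,0,0],"spin": 0,"grip": 1},
  {"slide": [0,0,0],"spin": 0,"grip": 1},
])

```text
time: 10.78
tool_pos: [0.5498, -0.1175, 0.1598]
ee_rot: [-3.141, 0.0, 1.91]
wrist_force: [0.0, -0.1, -0.4]
width: 0.028
finger_force: 29.9
```

```bash
python3 plan.py 1 0.5501,-0.1162,0.061,109.6; python3 - <<'E'
from h import *
c=np.array([.5388,-.0857]);a=np.radians(109.6);ey=np.array([np.cos(a),np.sin(a)]);ex=np.array([ey[1],-ey[0]])
for q in((240,287),(142,318)):
    r=px2w("top",(q[0]+.5)/7-.5+285,(q[1]+.5)/7-.5+170,.053)[:2]-c;print(r@ex,r@ey)
for q in((62,283),(358,178),(405,293),(113,402)):
    r=px2w("top",(q[0]+.5)/7-.5+285,(q[1]+.5)/7-.5+170,.072)[:2]-c;print(r@ex,r@ey)
E
```

```text
t 10.78 pose [ 0.5498 -0.1175  0.1598] rpy [-179.97    0.    109.41] w 0.028 f [ 0.  -0.1 -0.4]
2 [{"slide":[0.001,0.001,0.099],"spin":-0.02,"grip":1},{"slide":[0.001,0,0.099],"spin":-0.02,"grip":1}]
0.00016705020781050342 -0.00042941226783583343
0.001484079660285449 0.03576052317024512
0.02164733989251014 0.05714962567757155
0.021441826340779513 -0.05177970547113461
-0.021548368602578378 -0.05361700486592931
-0.02311502657336992 0.05421228494518735
```

arm_command([
  {"slide": [0.002,0.001,0.1],"spin": 0,"grip": 1},
  {"slide": [0.001,0,0.066],"spin": 0,"grip": 1},
  {"slide": [0,0,0.014],"spin": 0,"grip": 1},
  {"slide": [0,0,0.015],"spin": 0,"grip": 1},
  {"slide": [0,0,0],"spin": 0,"grip": 1},
  {"slide": [0,0,0],"spin": 0,"grip": 1},
])

```text
time: 11.52
tool_pos: [0.5521, -0.1164, 0.066]
ee_rot: [3.136, 0.003, 1.909]
wrist_force: [0.7, 0.8, 9.1]
width: 0.0282
finger_force: 30.0
```

arm_command([
  {"slide": [0,0,0],"spin": 0,"grip": 1},
])

```text
time: 11.65
tool_pos: [0.5521, -0.1164, 0.066]
ee_rot: [3.136, 0.003, 1.909]
wrist_force: [0.7, 0.6, 9.4]
width: 0.0285
finger_force: 30.0
```

```bash
python3 plan.py 1; python3 - <<'E'
from h import *
b=snapshot("scene")[:,:,::-1]
cv2.imwrite("pics/s4.png",cv2.resize(b[160:240,280:380],None,fx=7,fy=7,interpolation=cv2.INTER_CUBIC))
E
```

```text
t 11.65 pose [ 0.5521 -0.1164  0.066 ] rpy [1.7969e+02 1.7000e-01 1.0938e+02] w 0.0285 f [0.7 0.6 9.4]
```

View pics/s4.png

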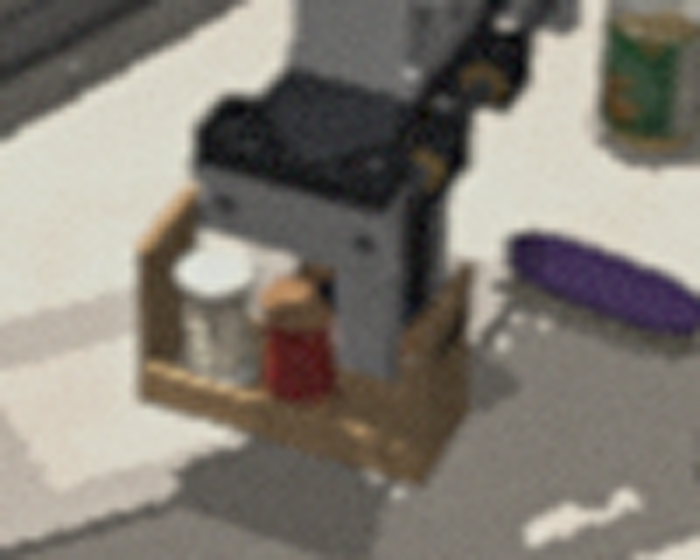

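Contact at 9 N, about 5 mm early. I'll lift and check how navy hangs in the grip.

arm_command([
  {"slide": [0,0,-0.1],"spin": 0,"grip": 1},
  {"slide": [0,0,-0.09],"spin": 0,"grip": 1},
  {"slide": [0,0,0],"spin": 0,"grip": 1},
  {"slide": [0,0,0],"spin": 0,"grip": 1},
  {"slide": [0,0,0],"spin": 0,"grip": 1},
])

```text
time: 12.32
tool_pos: [0.5489, -0.1148, 0.1551]
ee_rot: [-3.138, -0.003, 1.911]
wrist_force: [-0.5, -0.3, 0.0]
width: 0.0283
finger_force: 30.0
```

```bash
python3 plan.py 1; python3 - <<'E'
from h import *
a=snapshot("scene")[:,:,::-1]; o=sensors.get_obs()
M=R.from_euler('xyz',o['ee_rot']).as_matrix(); k=7;u0,v0=280,140
im=cv2.resize(a[140:225,280:370],None,fx=k,fy=k,interpolation=cv2.INTER_CUBIC)
im=cv2.convertScaleAbs(im,alpha=1.4)
for dz in(-.0553,-.0073):
    P=np.array([o['tool_pos']+[.0145*np.cos(t),.0145*np.sin(t),dz] for t in np.linspace(0,6.28,30)])
    u,v=w2px("scene",P);q=np.stack([(u-u0+.5)*k,(v-v0+.5)*k],1).astype(np.int32);cv2.polylines(im,[q],True,(0,255,0),1)
cv2.imwrite("pics/s5.png",im)
E
```

```text
t 12.32 pose [ 0.5489 -0.1148  0.1551] rpy [-1.7980e+02 -1.5000e-01  1.0947e+02] w 0.0283 f [-0.5 -0.3  0. ]
```

View pics/s5.png

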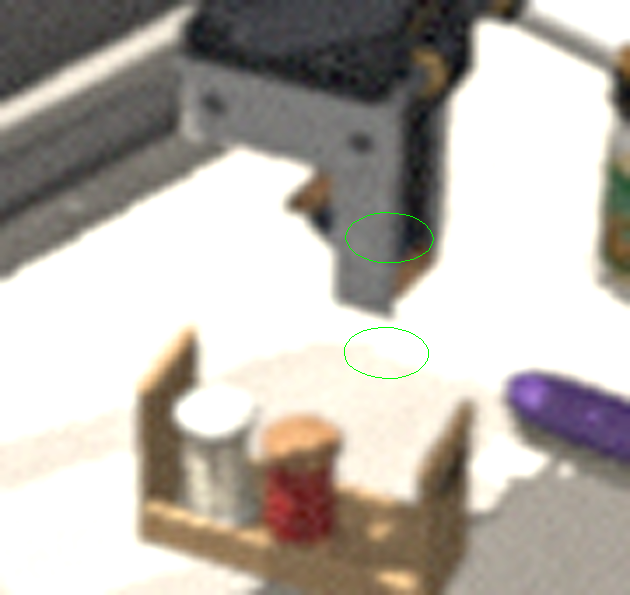

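The spool has swivelled in the pads. It is tilted about 48 degrees, upper flange at crop (310,190) and foot at (415,275), after catching the end wall. Red and cream are untouched. I'll press navy's foot gently on free worktop while dragging toward tool -x so it rights itself, then regrasp it.

```bash
python3 plan.py 1 0.535,-0.33,0.15,109.6 0.535,-0.33,0.05,109.6
```

```text
t 12.38 pose [ 0.549  -0.1146  0.1552] rpy [-1.7981e+02 -1.5000e-01  1.0949e+02] w 0.0285 f [ 0.5  0.4 -1.6]
6 [{"slide":[-0.099,-0.043,0.003],"spin":-0.01,"grip":1},{"slide":[-0.099,-0.042,0.002],"spin":-0,"grip":1},{"slide":[-0.099,-0.043,0.003],"spin":-0.01,"grip":1},{"slide":[-0.1,-0.042,0.002],"spin":-0,"grip":1},{"slide":[0,0,0.1],"spin":-0,"grip":1},{"slide":[0,0,0.1],"spin":-0,"grip":1}]
```

arm_command([
  {"slide": [-0.1,-0.043,0.003],"spin": 0,"grip": 1},
  {"slide": [-0.1,-0.042,0.002],"spin": 0,"grip": 1},
  {"slide": [-0.1,-0.043,0.003],"spin": 0,"grip": 1},
  {"slide": [-0.1,-0.042,0.002],"spin": 0,"grip": 1},
  {"slide": [0,0,0.1],"spin": 0,"grip": 1},
  {"slide": [0,0,0.09],"spin": 0,"grip": 1},
  {"slide": [0,0,0],"spin": 0,"grip": 1},
  {"slide": [0,0,0],"spin": 0,"grip": 1},
])

```text
time: 13.38
tool_pos: [0.5375, -0.3317, 0.0584]
ee_rot: [3.141, 0.001, 1.912]
wrist_force: [-1.0, -0.9, 0.4]
width: 0.0281
finger_force: 30.0
```

```bash
python3 plan.py 1; python3 - <<'E'
from h import *
o=sensors.get_obs();u,v=w2px("scene",np.array(o['tool_pos']));print("tcp px",u,v)
a=snapshot("scene");hs=cv2.cvtColor(a,cv2.COLOR_RGB2HSV)
u0,v0=int(u)-22,int(v)-14
H,S,V=[hs[v0:v0+36,u0:u0+46,i].astype(int) for i in range(3)]
print(u0,v0)
for r in range(36):
    print(v0+r,''.join('o' if (5<H[r,c]<22 and S[r,c]>70) else 'n' if (100<H[r,c]<130 and S[r,c]>90) else '#' if V[r,c]<60 else '+' if V[r,c]<130 else '.' for c in range(46)))
E
```

```text
t 13.38 pose [ 0.5375 -0.3317  0.0584] rpy [1.7996e+02 5.0000e-02 1.0954e+02] w 0.0281 f [-1.  -0.9  0.4]
tcp px 403.0111212139853 250.1808174605416
381 236
236 ###########+++++#++++++#++#+++#+#+#+oo+.......
237 +++############++#++++++###+++++++#+o+........
238 ++++++############++++++++++++++#+##o+........
239 ++++++++++##########++++++++++++#####+........
240 +++++++++++++##########+++++++++###+++........
241 ++++++++++++++++##########++++++##+++++.......
242 ++##++++++++++++++################++++++......
243 ++++++++++++++++++++++###########+++++++......
244 +++++++++++++++++++++++++########+++++++......
245 +++++++++++++++++++++++++++++##++++++++.......
246 ..+++++++++++++++++++++++++++++++++++++.......
247 .....++++++++++++++++++++++++++++++++++.......
248 ......+++++++++++++++++++++++++++++++.........
249 ........++++++++++++++++++++++++++............
250 .........++++++++++++++++++#++++++............
251 ..........+##+++++++++++++++++++++............
252 ..........++nn#+++++++++++++++++++............
253 ....+++..+++#n#+++++++++++++++++++............
254 +++++++++++++##++++++
[... 192 characters left out ...]
......+++++++++oooo++++++............
259 +++++++++......+++++++++oooo+++++.............
260 ++++++++++.....+++++++++ooo++++++.............
261 ++++++++++.....+++++++++oo+++++++.............
262 +++++++++++++++++++++++++++++++++.............
263 ++++++++++++++++++++++++++++++++++............
264 ++++++++++++++++++++++++++++++++++............
265 ++++++++++++++++++++++++++++++++++............
266 +++++++++++++++++++++++++++++++++++...........
267 ++++++++++++++++++++++++++++++++++............
268 +++++++++++++++++++++++++++++++++.............
269 +++++++++++++++.++++++++++++++................
270 ++++++++++++++....+++++++++...................
271 ++++++++++++++....+++++++++...................
```

arm_command([
  {"slide": [0,0,0.036],"spin": 0,"grip": 1},
  {"slide": [-0.008,0,0.006],"spin": 0,"grip": 1},
  {"slide": [-0.008,0,0.006],"spin": 0,"grip": 1},
  {"slide": [-0.008,0,0.006],"spin": 0,"grip": 1},
])

```text
time: 13.92
tool_pos: [0.541, -0.3425, 0.031]
ee_rot: [3.141, -0.002, 1.911]
wrist_force: [-3.6, 6.1, 10.7]
width: 0.0287
finger_force: 30.0
```

arm_command([
  {"slide": [-0.01,0,0.004],"spin": 0,"grip": 1},
  {"slide": [-0.01,0,0.002],"spin": 0,"grip": 1},
  {"slide": [-0.01,0,0],"spin": 0,"grip": 1},
])

```text
time: 14.3
tool_pos: [0.5469, -0.3551, 0.0306]
ee_rot: [3.139, -0.003, 1.912]
wrist_force: [-2.9, 8.2, 12.6]
width: 0.0284
finger_force: 30.0
```

```bash
cat > asc.py <<'E'
from h import *
o=sensors.get_obs();u,v=w2px("scene",np.array(o['tool_pos']));print("tcp px",u,v,o['tool_pos'],o['wrist_force'])
a=snapshot("scene");hs=cv2.cvtColor(a,cv2.COLOR_RGB2HSV)
u0,v0=int(u)-22,int(v)-20
H,S,V=[hs[v0:v0+40,u0:u0+46,i].astype(int) for i in range(3)]
print(u0,v0)
for r in range(40):
    print(v0+r,''.join('o' if (5<H[r,c]<22 and S[r,c]>70) else 'n' if (100<H[r,c]<130 and S[r,c]>90) else '#' if V[r,c]<60 else '+' if V[r,c]<130 else '.' for c in range(46)))
E
python3 asc.py
```

```text
tcp px 412.75634285910405 262.48150380387426 [ 0.54690437 -0.35509172  0.03059477] [-2.94046075  8.20073164 12.61070954]
390 242
242 ...+######################################....
243 ...+#####################################+....
244 ..+####+#############++##+++#+##+########+....
245 ..+###+++####++#+#+++++++++++++++########+....
246 ..+#++++++#+#++++##+#+#+++#+++++++#######++...
247 ..+#+++#++++++++++#+++++#++++++++++++####++...
248 .+####++++++++++#++++++++++##+#+++++++###+....
249 .+#######++++++++++++++++++++#+++++++++#++....
250 .++########+++#++++++++#+++++#++#++#+++#++....
251 .++++#########++++++++++++++++++++#++###++....
252 .+++++++#########+++++++++++#+++++++###++.....
253 .++++++++++##########+++++++++++++++##++......
254 .+++++++++++++##########++++++++++###+++......
255 .++++++++++++++++##########++++++#+#++........
256 +++++#++++++++++++++##########++++##+.........
257 +++++++++++++++++++++++############+..........
258 ++++++++++++++++++++++++++#########+..........
259 ++++++++++++++++++++++++++++++#####+..........
260 +++++++++++++++++++++++++++++++++++++.........
26
[... 368 characters left out ...]
+++++++++++++++++++++++++++..........
269 ++++++++++++++++++++++++++ooo+++++++..........
270 +++++++++++++++++++++++++oooo++++++++.........
271 +++++++++++++++++++++++++ooo++++++++++........
272 +++++++++++++++++++++++++ooo++++++++++........
273 +++++++++++++++++++++++++oo++++++++...........
274 +++++++++++++++++++++++++++++++++.............
275 ++++++++++++++...++++++++++++++...............
276 ++++++++++++++...++++++++++++++...............
277 +++++++++++++++.+++++++++++++++...............
278 +++++++++++++++++++++++++++++++...............
279 ++++++++++++++++.+++++++++++++................
280 ++++++++++++++++..+++++++++++.................
281 +++++++++++++++++++++++++++++.................
```

Dragging slides the spool without rotating it. A longer lever will be better: lower the spool's raised side onto the outer edge of the caddy's -y end wall, which pushes it upright.

arm_command([
  {"slide": [0,0,-0.11],"spin": 0,"grip": 1},
  {"slide": [0,0,-0.1],"spin": 0,"grip": 1},
  {"slide": [0,0,0],"spin": 0,"grip": 1},
  {"slide": [0,0,0],"spin": 0,"grip": 1},
  {"slide": [0,0,0],"spin": 0,"grip": 1},
])

```text
time: 14.98
tool_pos: [0.5449, -0.3564, 0.1297]
ee_rot: [-3.139, -0.004, 1.911]
wrist_force: [-0.1, 0.1, -0.5]
width: 0.0282
finger_force: 30.0
```

```bash
python3 plan.py 1 0.5663,-0.163,0.13,109.6 0.5663,-0.163,0.1,109.6
```

```text
t 14.97 pose [ 0.5449 -0.3564  0.1297] rpy [-179.86   -0.22  109.52] w 0.0282 f [-0.1  0.1 -0.5]
5 [{"slide":[0.088,0.042,0],"spin":-0,"grip":1},{"slide":[0.087,0.043,0],"spin":-0.01,"grip":1},{"slide":[0.088,0.042,0],"spin":-0,"grip":1},{"slide":[0.087,0.043,-0.001],"spin":-0.01,"grip":1},{"slide":[0,0,0.06],"spin":0,"grip":1}]
```

arm_command([
  {"slide": [0.088,0.042,0],"spin": 0,"grip": 1},
  {"slide": [0.087,0.043,0],"spin": 0,"grip": 1},
  {"slide": [0.088,0.042,0],"spin": 0,"grip": 1},
  {"slide": [0.087,0.043,0],"spin": 0,"grip": 1},
  {"slide": [0,0,0.05],"spin": 0,"grip": 1},
  {"slide": [0,0,0],"spin": 0,"grip": 1},
  {"slide": [0,0,0],"spin": 0,"grip": 1},
])

```text
time: 15.85
tool_pos: [0.5672, -0.164, 0.1069]
ee_rot: [-3.141, -0.001, 1.911]
wrist_force: [0.5, -0.3, -0.4]
width: 0.0281
finger_force: 30.0
```

```bash
python3 asc.py
```

```text
tcp px 355.3514148304787 193.2254586632733 [ 0.56723231 -0.16402574  0.10687811] [ 0.48638232 -0.3388796  -0.35813509]
333 173
173 #############################oooo###++++++++++
174 ###########n#################oooo##o++++++++++
175 +++###########################ooo#ooo+++++++++
176 ++++++########################ooo##oo+++++++++
177 ++++++++++########n##########oooo######+##++++
178 ++++++++++++++###################+++++####++++
179 #+++++++++++++++++####n###+###++++++++++++++++
180 #++++++++++++++++++++###+++##++..++++oo+++oo++
181 +++++++++++++++++++++++++++##++....++++ooo++++
182 +++++++++++++++++++++++++++##++.....++++++++++
183 +++++++++++++++++++++++++++##++........+++....
184 +++++++++++++++++++++++++++##++...............
185 ....++++++++++++++++##+++++##++...............
186 .......++++++++++++++#+++++##+................
187 ..........+++++++++++++++++##+................
188 ..........+o+++++++++++++++##+................
189 ..........ooooo+++++++++++###+................
190 .........oooooo+++++++++++###+................
191 ........+ooooo#++++++++++###++................
192 
[... 366 characters left out ...]
...oo+++++++++++ooo+++.+++++++#+++...
200 ...........+oo++++++++++oooo++.+.+.+++++#+++..
201 ...........ooo++++++++++ooo+++++++.+++++#+++++
202 ..........+oo+++++++++++ooo+++++++++.+++++++++
203 .........+oooo++++++++++oo++++++++++++++++++++
204 .........oooo+++++++++++++++++++++++++++++++++
205 ........+oooo++.++++++++..++++++++++++++++++++
206 .......+ooooo+.....++++......+++++++++++++++++
207 .......oooooo+.................+++++++++#+++++
208 .......oooooo+....................++++++++++++
209 .......+oo#oo+.....................+++++++++++
210 o......+ooooo+........................++++++++
211 oooo..+oooooo+..........................++++++
212 ooooooooooooo+..........................++++..
```

arm_command([
  {"slide": [0,0,0.03],"spin": 0,"grip": 1},
  {"slide": [0,0,0.016],"spin": 0,"grip": 1},
  {"slide": [0,0,0.016],"spin": 0,"grip": 1},
  {"slide": [0,0,0],"spin": 0,"grip": 1},
])

```text
time: 16.4
tool_pos: [0.5684, -0.1651, 0.0769]
ee_rot: [3.14, 0.003, 1.911]
wrist_force: [1.0, -3.3, 0.6]
width: 0.028
finger_force: 30.0
```

arm_command([
  {"slide": [0,0,0.008],"spin": 0,"grip": 1},
  {"slide": [0.006,0,0.006],"spin": 0,"grip": 1},
  {"slide": [0.006,0,0],"spin": 0,"grip": 1},
  {"slide": [0.006,0,0],"spin": 0,"grip": 1},
  {"slide": [0,0,0],"spin": 0,"grip": 1},
])

```text
time: 17.02
tool_pos: [0.5682, -0.1625, 0.0728]
ee_rot: [3.136, 0.018, 1.91]
wrist_force: [6.0, -16.7, 2.6]
width: 0.0284
finger_force: 30.0
```

```bash
python3 asc.py
```

```text
tcp px 354.4415834687966 204.06243165165938 [ 0.56824854 -0.16249704  0.07278462] [  5.98126641 -16.72313512   2.61559486]
332 184
184 ############################oo####+...........
185 ###########################oooo###+...........
186 ############################oooo##+...........
187 ############################+ooo#+............
188 +++#########################+ooo+.............
189 ++++++###############+######ooo#+.............
190 +++++++++++####################+..............
191 ++++++++++++++###########+####+...............
192 #+++++++++++++++++######++###++...............
193 ++++++++++++++++++++++++++###++...............
194 ++++++++++++++++++++++++++###++...............
195 ++++++++++++++++++++++++++###+++..............
196 ++++++++++++++++++++++++++###++++.............
197 ..++++++++++++++++++#+++++###++++++++++.......
198 .....+++++++++++++++#+++++###++++++++#++++....
199 ........++++++++++++++++++##++++++++++++++++..
200 ..........++++++++++++++++##++++.++++++++++++.
201 ..........+ooo++++++++++++##++++...+++++++++++
202 ..........+ooo+++++++++++###++++++++++++++++++

[... 370 characters left out ...]
ooooo++++++++++#oooo.......++++++++++
211 ooooo..+oooooo+++++++++++ooo+.......++++++++++
212 oooooooooooooo++++++++++oooo.......++++.+++++.
213 ooooooooooooooo+++++++++ooo.......+++.+.+.....
214 ooooooooooooooo++++++++++.....++++++++++++.+++
215 oooooooooooooo++++++++++......++++++.+.++++.+.
216 oooooooooooooo+...++++++......+++++++.++.+...+
217 oooooooooooooo+.....+++...+++++++++++++.+++.+.
218 oooooooooooooo+...+++++++++++++++++++..++.+..+
219 oooooooooooooo++++++++++++++++++++++++.++++..+
220 ooooooooooooo+++++++++++++++++++++++++++++.+++
221 ooooooooooooo+++++++++++++++++++++++++.+.+++.+
222 oooooooooooo++++++++++++++++++++++++++++..+++.
223 oooooooooooo++++++++++++++++++++++++++..++.+..
```

The corner is jammed sideways against the wall face, so the spool needs to sit further over the edge. I'll back off, raise, shift in and press down.

arm_command([
  {"slide": [-0.02,0,0],"spin": 0,"grip": 1},
  {"slide": [0,0,-0.08],"spin": 0,"grip": 1},
  {"slide": [0.022,0,0],"spin": 0,"grip": 1},
  {"slide": [0,0,0],"spin": 0,"grip": 1},
  {"slide": [0,0,0.02],"spin": 0,"grip": 1},
  {"slide": [0,0,0.016],"spin": 0,"grip": 1},
  {"slide": [0,0,0],"spin": 0,"grip": 1},
])

```text
time: 17.95
tool_pos: [0.563, -0.1538, 0.0891]
ee_rot: [-3.138, -0.003, 1.911]
wrist_force: [0.4, -0.5, -0.6]
width: 0.0281
finger_force: 30.0
```

arm_command([
  {"slide": [-0.004,0,0.012],"spin": 0,"grip": 1},
  {"slide": [0,0,0.012],"spin": 0,"grip": 1},
  {"slide": [0,0,0],"spin": 0,"grip": 1},
])

```text
time: 18.32
tool_pos: [0.5661, -0.1578, 0.0802]
ee_rot: [3.139, 0.004, 1.911]
wrist_force: [2.3, -4.4, 0.5]
width: 0.0284
finger_force: 30.0
```

arm_command([
  {"slide": [0,0,0.01],"spin": 0,"grip": 1},
  {"slide": [0,0,0.01],"spin": 0,"grip": 1},
  {"slide": [0,0,0.01],"spin": 0,"grip": 1},
  {"slide": [0,0,0],"spin": 0,"grip": 1},
])

```text
time: 18.82
tool_pos: [0.5685, -0.1591, 0.0684]
ee_rot: [3.134, 0.01, 1.911]
wrist_force: [4.6, -6.9, 5.7]
width: 0.0287
finger_force: 30.0
```

```bash
python3 asc.py
```

```text
tcp px 353.37583377440336 204.82339421351736 [ 0.56850769 -0.15912469  0.06836057] [ 4.55075315 -6.90228763  5.74397866]
331 184
184 ##################################+...........
185 ############################o+####+...........
186 ###########################oooo###+...........
187 ############################oooo##+...........
188 ###############+#############ooo#+............
189 +++##########################ooo+.............
190 +++++++######################oo#+.............
191 ++++++++++###################o#+..............
192 +++++++++++++#################+...............
193 #++++++++++++++++########+###++...............
194 ++++++++++++++++++++###+++###++...............
195 ++++++++++++++++++++++++++###+++..............
196 ++++++++++++++++++++++++++###++++...+.........
197 ++++++++++++++++++++++++++##++++.+++++++......
198 ..++++++++++++++++++#+++++##++++++++++++++....
199 .....+++++++++++++++##++++##+++++++++++++++++.
200 ........++++++++++++++++++##++++..++++++++++++
201 ............++++++++++++++##+++++.++++++++++++
202 ............++++++++++++++##++++++++++++++++++
20
[... 368 characters left out ...]
ooo#o++++++++++##+oo+......++++++++++
211 oooooo..+oooooo++++++++++oooo+.....++..+++++++
212 oooooooooooooo++++++++++oooo+.....++....+...++
213 oooooooooooooo++++++++++ooo+......++....++.+..
214 oooooooooooooo++++++++++oo....++++++...++.+.++
215 oooooooooooooo+++++++++++.....++++++++++..+++.
216 oooooooooooooo++++++++++.....+++++++++.+++....
217 ooooooooooooooo+..++++++..++++++++++++++++++.+
218 ooooooooooooooo+...+++++++++++++++++++..++.+++
219 ooooooooooooooo+++++++++++++++++++++++++.+++.+
220 ooooooooooooooo++++++++++++++++++++++++++....+
221 oooooooooooooo+++++++++++++++++++++++++++++++.
222 ooooooooooooo+++++++++++++++++++++++++++...+++
223 ooooooooooooo++++++++++++++++++++++++..++++++.
```

arm_command([
  {"slide": [0.004,0,0.006],"spin": 0,"grip": 1},
  {"slide": [0.004,0,0.006],"spin": 0,"grip": 1},
  {"slide": [0.004,0,0],"spin": 0,"grip": 1},
  {"slide": [0,0,0],"spin": 0,"grip": 1},
])

```text
time: 19.38
tool_pos: [0.5677, -0.1562, 0.0641]
ee_rot: [3.133, 0.016, 1.91]
wrist_force: [4.4, -12.7, 9.4]
width: 0.0281
finger_force: 30.0
```

```bash
python3 asc.py
```

```text
tcp px 352.1460098920063 205.79409711035905 [ 0.56766205 -0.15616839  0.06413308] [  4.44576636 -12.66621072   9.44589313]
330 185
185 ##################################+...........
186 ###########################oo#####............
187 ###########################oooo##+............
188 ###########################oo+o##+............
189 ############################ooo#+.............
190 +###########################ooo#+.............
191 +++++##############+########ooo+..............
192 ++++++++######################+...............
193 +++++++++++++#################+...............
194 ++++++++++++++++########+###+++...............
195 +++++++++++++++++++####+++##+++++.............
196 +++++++++++++++++++++++++###++++.+++++........
197 +++++++++++++++++++++++++###++++++++++++......
198 ++++++++++++++++++++++++++##+++++++++++++++...
199 .+++++++++++++++++++++++++##+++..+++++#++#++++
200 ....+++++++++++++++##+++++##+++..+++++++++++++
201 ........++++++++++++++++++##+++++++++++n++++++
202 ...........+++++++++++++++##++++++++++++++++++
203 ............++++++++++++++##++++++++++++++++++

[... 370 characters left out ...]
.oooo++++++++++##oooo....++...+++++++
212 oooooooooooooo++++++++++#ooooo...+++...+.+.+.+
213 oooooooooooooo++++++++++oooooo++++++..+.+++++.
214 oooooooooooooo++++++++++ooooo+++++++++.++.+.+.
215 oooooooooooooo++++++++++ooo+++++++++++++++++++
216 oooooooooooooo+++++++++++.+++++++++++++++++++.
217 oooooooooooooo+++++++++++++++++++++++++.++++.+
218 oooooooooooooooo+++++++++++++++++++++++..+++++
219 oooooooooooooooo+++++++++++++++++++++++++..++.
220 ooooooooooooooo+++++++++++++++++++++++++++.++.
221 ooooooooooooooo+++++++++++++++++++++++++++....
222 oooooooooooooo++++++++++++++++++++++...+..++.+
223 oooooooooooooo++++++++++++++++++++++++.++.++++
224 ooooooooooooo++++++++++++++++++++.+++..++.++++
```

arm_command([
  {"slide": [0.005,0,0.005],"spin": 0,"grip": 1},
  {"slide": [0.005,0,0.005],"spin": 0,"grip": 1},
  {"slide": [0.005,0,0],"spin": 0,"grip": 1},
  {"slide": [0,0,0],"spin": 0,"grip": 1},
])

```text
time: 19.92
tool_pos: [0.5668, -0.1529, 0.0613]
ee_rot: [3.131, 0.024, 1.909]
wrist_force: [4.0, -19.6, 12.6]
width: 0.0284
finger_force: 30.0
```

```bash
python3 asc.py
```

```text
tcp px 350.86404942808775 206.25708701370507 [ 0.56684677 -0.15290577  0.0612765 ] [  3.97082249 -19.64086241  12.61805002]
328 186
186 ##################################+...........
187 ###########################ooo####+...........
188 ###########################oooo###+...........
189 ###########################+oooo#+............
190 ############################+ooo+.............
191 +++#########################oo##+.............
192 +++++++####################+ooo+..............
193 ++++++++++##################o##+..............
194 ++++++++++++++###########+###+++..............
195 #+++++++++++++++++#####+++###+++....+.........
196 ++++++++++++++++++++++++++###+++++++++++......
197 ++++++++++++++++++++++++++###++++++++##++++...
198 ++++++++++++++++++++++++++###+++++++#++#+#+++.
199 ++++++++++++++++++++++++++###+++.+++++++++++++
200 ...++++++++++++++++##+++++###++++.++++++++n+++
201 ......+++++++++++++##++++####+++++++++++++++++
202 o.........++++++++++++++++###+++++++++++++++++
203 o............+++++++++++++#n#+++++++++++++++++
204 o............oo+++++++++++###+++++++++++++++++
[... 371 characters left out ...]
oooooo++++++++++##oooo+..++++.++..+.+
213 ooooooooooooooo+++++++++++ooooo++++++.+++.++++
214 ooooooooooooooo++++++++++oooooo++++++++..+.+++
215 ooooooooooooooo+++++++++oooooo+++++++..++...++
216 ooooooooooooooo++++++++++oo+++++++++++++++...+
217 ooooooooooooooo+++++++++++++++++++++++.+.+.+++
218 oooooooooooooooo++++++++++++++++++++++...+.+++
219 ooooooooooooooooo++++++++++++++++++++++++.....
220 oooooooooooooooooo+++++++++++++++++++.+++++++.
221 ooooooooooooooooo+++++++++++++++++++...+++.+++
222 oooooooooooooooo++++++++++++++++++++..+.++.+++
223 oooooooooooooooo+++++++++++++++++++.+.+++.+.++
224 ooooooooooooooo+++++++++++++++++++++++.++++++.
225 ooooooooooooooo+++++++++++++++++.+..++++..+++.
```

The spool is rotating upright. I'll move clear of the wall and press the foot on the worktop here.

arm_command([
  {"slide": [-0.06,0,0],"spin": 0,"grip": 1},
  {"slide": [0,0,0.03],"spin": 0,"grip": 1},
  {"slide": [0,0,0.012],"spin": 0,"grip": 1},
  {"slide": [0,0,0],"spin": 0,"grip": 1},
  {"slide": [0,0,0],"spin": 0,"grip": 1},
])

```text
time: 20.6
tool_pos: [0.5702, -0.1707, 0.0321]
ee_rot: [-3.141, -0.001, 1.913]
wrist_force: [-0.2, -0.3, -1.2]
width: 0.0284
finger_force: 30.0
```

```bash
python3 asc.py
```

```text
tcp px 356.65650911396034 218.16669936795498 [ 0.57015032 -0.17070767  0.03213342] [-0.18120011 -0.32281346 -1.20047305]
334 198
198 #################+#################n++........
199 ####################################n++++.....
200 #####+#######################oo#####+++#+++...
201 #############################ooo#####++++++++.
202 #############################oooo###++++++++++
203 ++###########################+ooo###++++++++++
204 +++++########################oooo##+++++++++++
205 ++++++++###############+#####ooo##++++++++++++
206 +++++++++++######################+++++++++++++
207 +++++++++++++++##############+++++++++++++++++
208 +#++++++++++++++++########+##++..+++++++++++++
209 ++++++++++++++++++++++##+++##++...++++++++++++
210 +++++++++++++++++++++++++++##++...++++++++++++
211 +++++++++++++++++++++++++++##+....++++++++++++
212 ++++++++++++++++++++++++++++#+....++.++++++...
213 oooo+++++++++++++++++++++++##+...++++++++.....
214 oooooo+++++++++++++++##++++#++..++..++++...++.
215 ooooooooo++++++++++++++++++#++++++..+++......+
216 oooooooooooo++.++++++++++++#++++++++++..+..++.
21
[... 368 characters left out ...]
+++++++++++++++###oooo+++++++++++...+
225 ooooooooo++++++++++++++++oooooo+++++++++++.+.+
226 oooooooo++++++++++++++++oooooo++++++++++....++
227 ooooooo+++++++++++++++++ooooo++++++++++......+
228 +++ooo+++++++++++++++++++oo+++++++++.....+..++
229 +++++++++++++++++++++++++++++++++++..+.......+
230 ++++++++++++++++.++++++++++++++..+.....+..+...
231 ++++++++++++++++++++++++++++++++..+.+..+......
232 ++++++++++++++++++++++++++++++++....+...+...+.
233 +++++++++++++++++++++++++++++++.+....+..+..+..
234 ++++++++++++++++++++++++++++++++..+...+....+.+
235 +++++++++++++++++++++++++++++...+......+......
236 +++++++++++++++++++++..++++++..+..+..+.+...+.+
237 ++++++++++++++++++++++++++++..+..........+....
```

arm_command([
  {"slide": [-0.008,0,0.008],"spin": 0,"grip": 1},
  {"slide": [-0.008,0,0.004],"spin": 0,"grip": 1},
  {"slide": [-0.008,0,0.002],"spin": 0,"grip": 1},
  {"slide": [-0.008,0,0],"spin": 0,"grip": 1},
])

```text
time: 21.15
tool_pos: [0.5759, -0.1871, 0.0255]
ee_rot: [3.141, 0.0, 1.911]
wrist_force: [0.1, -0.8, -0.7]
width: 0.0285
finger_force: 30.0
```

```bash
python3 asc.py | sed -n 1,36p; python3 -c "
from bench import *
print(sensors.get_obs()['wrist_torque'])"
```

```text
tcp px 363.1277443824728 222.24970667756406 [ 0.57592975 -0.18711447  0.02550592] [ 0.12397984 -0.75357078 -0.66252271]
341 202
202 ###############+###################n+++.......
203 ####################################++++......
204 ####################################++++......
205 #############################ooo####+++.......
206 #############################oooo###+++.......
207 #######################+#####+ooo###++++......
208 +++###########################ooo#+++++++++...
209 ++++++########nn####++++#####oooo+++++++++++++
210 +++++++++#############++#########+++++++++++++
211 +++++++++++++###############++++++++++++++++..
212 +#+++++++++++++++###########++...+++++++++++..
213 ++++++++++++++++++++######+#++..+++++++++++..+
214 +++++++++++++++++++++++#++++++..+...+++++++...
215 +++++++++++++++++++++++++++++++++..+++......+.
216 +++++++++++++++++++++++++++++++++.++++....+...
217 o++++++++++++++++++++++++++++++++++++++.......
218 ooo++++++++++++++++++#+++++++++++++++++...++++
219 ooooo++++++++++++++++++++++++++++++++...++++++
220 ooooo+++++++..+++++++++++++++++++++++.++++++++
221 oooo+++++++.....++++++++++++++++++++++++++++++
222 oooo++++++......+++++++++++#++++++++++++++++++
223 ooo+++++++....+++++++++++++##+++++++++++++++++
224 oo+++++++++++++++++++++++####+++++++++++++++++
225 oo++++++++++++++++++++++#nn##+++++++++++++++++
226 o+++++++++++++++++++++++#####+++++++++++++++++
227 ++++++++++++++++++++++++#n##ooo+++++++++++++++
228 ++++++++++++++++++++++++###oooo+++++++++++++++
229 +++++++++++++..++++++++++ooooo++++++++++++++++
230 ++++++++++++++.+++++++++oooooo++++++.+.+++++++
231 ++++++++++++++++++++++++ooooo+++++...+..++++++
232 ++++++++++++++++++++++++oo+++++.............++
233 +++++++++++++++++++++++++++++++...+...........
234 +++++++++++++++++++++++++++++++..++...........
235 ++++++++++++++++++++++++++++++.+............+.
[-0.13659639  0.02262775 -0.00578611]
```

```bash
python3 - <<'E'
from h import *
from scipy.optimize import least_squares
o=sensors.get_obs();T=np.array(o['tool_pos']);M=R.from_euler('xyz',o['ee_rot']).as_matrix();X=M[:,0];Y=M[:,1];Z=np.array([0,0,1.])
t=np.linspace(0,2*np.pi,120)
# flange pixel mask
a=snapshot("scene");hs=cv2.cvtColor(a,cv2.COLOR_RGB2HSV)[222:240,362:376].astype(int)
m=((hs[...,0]>5)&(hs[...,0]<22)&(hs[...,1]>60));vv,uu=np.nonzero(m);uu=uu+362;vv=vv+222
print(len(uu),uu.max(),vv.max(),vv[uu==uu.max()].mean(),uu[vv==vv.max()].mean())
for th in range(0,60,10):
    s,c=np.sin(np.radians(th)),np.cos(np.radians(th))
    ax=-s*X-c*Z   # towards foot (foot to tool -x)
    pr=np.cross(ax,Y)
    def disc(f,z):
        C=T-f*X+z*Z
        return np.vstack([C+ax*h+.0145*(np.outer(np.cos(t),Y)+np.outer(np.sin(t),pr)) for h in(0,-.005)]),C
    def res(p):
        P,_=disc(*p);u,v=w2px("scene",P)
        hull=cv2.convexHull(np.stack([u,v],1).astype(np.float32))
        d=[cv2.pointPolygonTest(hull,(float(x),float(y)),True) for x,y in((371.3,227.5),(371.3,228),(366.5,232.5),(370,231.3))]
        return d
    r=least_squares(res,[.005,-.02],diff_step=1e-2,x_scale=.01);P,C=disc(*r.x)
    top=C-ax*.048
    print(th,r.x.round(4),"res",r.fun.round(2),"lowz",P[:,2].min().round(4),"topcentre rel",((top-T)@X).round(4),(top-T)[2].round(4))
E
```

```text
28 371 232 228.0 366.5
0 [ 0.0062 -0.018 ] res [ 0.03 -0.01  0.04 -0.05] lowz 0.0075 topcentre rel -0.0062 0.03
10 [ 0.0069 -0.0193] res [ 0.    0.06  0.11 -0.13] lowz 0.0038 topcentre rel 0.0014 0.028
20 [ 0.0076 -0.0207] res [-0.02  0.13  0.25 -0.28] lowz -0.0002 topcentre rel 0.0088 0.0244
30 [ 0.0085 -0.0221] res [ 0.02  0.13  0.4  -0.47] lowz -0.0039 topcentre rel 0.0155 0.0194
40 [ 0.0097 -0.0232] res [ 0.09  0.08  0.56 -0.66] lowz -0.007 topcentre rel 0.0212 0.0135
50 [ 0.0118 -0.0225] res [ 0.25  0.04  0.63 -0.89] lowz -0.008 topcentre rel 0.025 0.0084
```

Fit says tilt is 20 degrees or less and the foot is within a few mm of the worktop, so it will settle upright. Releasing and lifting.

arm_command([
  {"slide": [0,0,0],"spin": 0,"grip": -1},
  {"slide": [0,0,0],"spin": 0,"grip": -1},
  {"slide": [0,0,0],"spin": 0,"grip": -1},
  {"slide": [0,0,0],"spin": 0,"grip": -1},
  {"slide": [0,0,0],"spin": 0,"grip": -1},
  {"slide": [0,0,-0.1],"spin": 0,"grip": -1},
  {"slide": [0,0,-0.1],"spin": 0,"grip": -1},
  {"slide": [-0.1,-0.06,-0.02],"spin": 0,"grip": -1},
  {"slide": [-0.1,-0.06,0],"spin": 0,"grip": -1},
  {"slide": [-0.1,-0.06,0],"spin": 0,"grip": -1},
])

```text
time: 22.5
tool_pos: [0.5409, -0.3597, 0.1361]
ee_rot: [3.141, 0.001, 1.912]
wrist_force: [0.9, 0.5, 0.3]
width: 0.0937
finger_force: 0.0
```

```bash
python3 - <<'E'
from h import *
a=snapshot("top");b=snapshot("scene")
hs=cv2.cvtColor(a,cv2.COLOR_RGB2HSV).astype(int)
u,v=w2px("top",np.array([.5759,-.1871,.04]));u0,v0=int(u)-14,int(v)-13
print(u,v)
for r in range(v0,v0+26):print(r,''.join('o' if 5<hs[r,c,0]<24 and hs[r,c,1]>70 else '#' if hs[r,c,2]<60 else '+' if hs[r,c,2]<110 else '.' for c in range(u0,u0+30)))
m=((hs[...,0]>5)&(hs[...,0]<24)&(hs[...,1]>70))[v0:v0+26,u0:u0+30];n,l,s,cc=cv2.connectedComponentsWithStats(m.astype(np.uint8))
for i in range(1,n):
    if s[i,4]>20:print(s[i],cc[i]+[u0,v0],px2w("top",*(cc[i]+[u0,v0]),.048))
for n_,im,(x0,x1,y0,y1) in(("t",a,(270,370,175,240)),("s",b,(290,390,180,245))):
    pass
A=cv2.convertScaleAbs(cv2.resize(a[175:240,285:385],None,fx=4.5,fy=4.5,interpolation=cv2.INTER_CUBIC),alpha=1.4);B=cv2.resize(b[175:240,290:390],None,fx=4.5,fy=4.5,interpolation=cv2.INTER_CUBIC)
cv2.imwrite("pics/both.png",np.vstack([A,B])[:,:,::-1])
E
```

```text
359.4489014747678 195.92736546566485
182 .......................+++++++
183 ........................++++++
184 ..............................
185 ..............................
186 ..............................
187 ..............................
188 .................+++++++......
189 ................++oo+++++.....
190 ................oooooo+++.....
191 ...............ooooooooo+.....
192 ..............oooooooooo+.....
193 ..............ooooooooooo.....
194 .............oooooooooooo.....
195 .............oooooooooooo.....
196 .............oooooooooooo.....
197 .............oooooooooooo.....
198 .............+oooooooooo......
199 .............+oooooooooo......
200 ..............+ooooooo........
201 ................+ooo..........
202 ..............................
203 ..............................
204 +.............................
205 +.............................
206 ..............................
207 ..............................
[ 13   7  12  13 116] [363.54310345 195.14655172] [ 0.57735842 -0.1966534   0.048     ]
```

Navy stands upright again at (0.577,-0.197). The wall was evidently closer than my estimate, so I'll refine the caddy's end position with image profiles.

```bash
python3 - <<'E'
from h import *
a=np.mean([snapshot("top").astype(float) for _ in range(3)],0)
c=np.array([.5388,-.0857]);an=np.radians(109.6);ey=np.array([np.cos(an),np.sin(an)]);ex=np.array([ey[1],-ey[0]])
def prof(pts):
    u,v=w2px("top",np.array(pts));return cv2.remap(a.astype(np.float32),u.astype(np.float32)[None],v.astype(np.float32)[None],cv2.INTER_LINEAR)[0]
for sg in(-1,1):
    ys=np.arange(42,67,1.)*sg
    print("y",ys.astype(int).tolist())
    for x in(-.014,0,.014):
        p=prof([[*(c+ex*x+ey*y/1e3),.072] for y in ys]);print(x,"V",p.max(1).astype(int).tolist());print("   R-B",(p[:,0]-p[:,2]).astype(int).tolist())
xs=np.arange(-30,31,2.)
for y in(-.03,.018):
    p=prof([[*(c+ex*x/1e3+ey*y),.018] for x in xs]);print(y,[f"{int(x)}:{int(q[0]-q[2])}" for x,q in zip(xs,p)])
E
```

```text
y [-42, -43, -44, -45, -46, -47, -48, -49, -50, -51, -52, -53, -54, -55, -56, -57, -58, -59, -60, -61, -62, -63, -64, -65, -66]
-0.014 V [130, 125, 119, 112, 105, 97, 96, 100, 106, 114, 122, 126, 122, 117, 113, 108, 105, 110, 113, 118, 123, 128, 132, 137, 140]
   R-B [57, 55, 53, 50, 48, 44, 44, 45, 47, 50, 52, 51, 45, 39, 30, 21, 13, 9, 6, 4, 3, 2, 1, 0, 0]
0 V [139, 136, 131, 126, 117, 108, 106, 107, 110, 117, 123, 125, 120, 115, 109, 103, 99, 98, 98, 97, 97, 97, 99, 103, 109]
   R-B [61, 60, 59, 58, 54, 50, 48, 48, 49, 51, 52, 49, 43, 36, 28, 20, 14, 13, 11, 11, 11, 10, 9, 8, 6]
0.014 V [139, 137, 134, 128, 119, 110, 107, 108, 110, 116, 121, 120, 114, 109, 103, 98, 95, 95, 95, 95, 95, 95, 98, 101, 108]
   R-B [56, 57, 57, 56, 52, 49, 47, 47, 47, 49, 50, 47, 41, 35, 27, 19, 14, 12, 10, 10, 10, 10, 10, 9, 7]
y [42, 43, 44, 45, 46, 47, 48, 49, 50, 51, 52, 53, 54, 55, 56, 57, 58, 59, 60, 61, 62, 63, 64, 65, 66]
-0.014 V [100, 96, 93, 91, 87, 83, 78, 75, 72, 79, 93, 105, 116, 126, 131, 134, 137, 139, 141, 143, 144, 147, 148, 148, 148]
   R-B [28, 32, 35, 36, 37, 36, 36, 34, 33, 36, 42,
[... 382 characters left out ...]
 146, 149, 149, 150]
   R-B [8, 10, 15, 20, 23, 26, 29, 30, 31, 34, 40, 46, 49, 50, 49, 41, 32, 23, 15, 6, 3, 0, -2, -2, -3]
-0.03 ['-30:-1', '-28:-1', '-26:-1', '-24:0', '-22:12', '-20:31', '-18:47', '-16:56', '-14:59', '-12:60', '-10:60', '-8:59', '-6:58', '-4:57', '-2:56', '0:56', '2:56', '4:56', '6:56', '8:56', '10:55', '12:53', '14:51', '16:49', '18:47', '20:43', '22:33', '24:14', '26:3', '28:0', '30:0']
0.018 ['-30:-2', '-28:-2', '-26:-2', '-24:3', '-22:16', '-20:33', '-18:44', '-16:51', '-14:55', '-12:57', '-10:56', '-8:55', '-6:53', '-4:49', '-2:47', '0:42', '2:38', '4:37', '6:36', '8:35', '10:36', '12:40', '14:42', '16:44', '18:44', '20:43', '22:26', '24:11', '26:1', '28:0', '30:0']
```

```bash
python3 plan.py -1 0.5774,-0.1967,0.13,110.3 0.5774,-0.1967,0.054,110.3
```

```text
t 22.75 pose [ 0.541  -0.3578  0.1351] rpy [ 1.7999e+02 -7.0000e-02  1.0949e+02] w 0.0935 f [-0.3  1.1 -0.3]
5 [{"slide":[0.093,0.059,0.003],"spin":-0.05,"grip":-1},{"slide":[0.093,0.059,0.004],"spin":-0.06,"grip":-1},{"slide":[0.093,0.06,0.003],"spin":-0.05,"grip":-1},{"slide":[0,0,0.076],"spin":-0,"grip":-1},{"slide":[0,0,0.076],"spin":-0,"grip":-1}]
```

arm_command([
  {"slide": [0.093,0.059,0.003],"spin": -0.05,"grip": -1},
  {"slide": [0.093,0.059,0.004],"spin": -0.06,"grip": -1},
  {"slide": [0.093,0.06,0.003],"spin": -0.05,"grip": -1},
  {"slide": [0,0,0.04],"spin": 0,"grip": -1},
  {"slide": [0,0,0],"spin": 0,"grip": -1},
  {"slide": [0,0,0],"spin": 0,"grip": -1},
])

```text
time: 23.5
tool_pos: [0.5777, -0.1963, 0.111]
ee_rot: [3.141, 0.0, 1.926]
wrist_force: [0.3, 0.2, 0.5]
width: 0.0939
finger_force: 0.0
```

```bash
python3 plan.py -1 0.5774,-0.1967,0.054,110.3
```

```text
t 23.5 pose [ 0.5777 -0.1963  0.111 ] rpy [1.7998e+02 1.0000e-02 1.1036e+02] w 0.0939 f [0.3 0.2 0.5]
1 [{"slide":[-0.001,-0.001,0.114],"spin":0.01,"grip":-1}]
```

arm_command([
  {"slide": [-0.001,-0.001,0.114],"spin": 0,"grip": -1},
  {"slide": [0,0,0],"spin": 0,"grip": 0},
  {"slide": [0,0,0],"spin": 0,"grip": 1},
  {"slide": [0,0,0],"spin": 0,"grip": 1},
  {"slide": [0,0,0],"spin": 0,"grip": 1},
  {"slide": [0,0,0],"spin": 0,"grip": 1},
  {"slide": [0,0,0],"spin": 0,"grip": 1},
  {"slide": [0,0,0],"spin": 0,"grip": 1},
  {"slide": [0,0,0],"spin": 0,"grip": 1},
])

```text
time: 24.62
tool_pos: [0.5773, -0.1974, 0.0535]
ee_rot: [3.141, -0.0, 1.926]
wrist_force: [0.2, -0.5, -0.0]
width: 0.0284
finger_force: 30.0
```

arm_command([
  {"slide": [0,0,-0.1],"spin": 0,"grip": 1},
  {"slide": [0,0,-0.1],"spin": 0,"grip": 1},
  {"slide": [0,0,0],"spin": 0,"grip": 1},
  {"slide": [0,0,0],"spin": 0,"grip": 1},
  {"slide": [0,0,0],"spin": 0,"grip": 1},
])

```text
time: 25.25
tool_pos: [0.5761, -0.197, 0.1509]
ee_rot: [-3.138, -0.003, 1.925]
wrist_force: [0.3, 0.5, -1.0]
width: 0.0282
finger_force: 30.0
```

```bash
python3 asc.py; python3 plan.py 1
```

```text
tcp px 369.8744384713589 182.3375413234572 [ 0.57613135 -0.19695257  0.15093301] [ 0.27549133  0.50907652 -0.96040785]
347 162
162 ++++++##########n#######++######ooo##+.......+
163 +++++++++#######################oooo+.........
164 +++++++++++++###################ooo#+.........
165 ++++++++++++++++++##############oo#+..........
166 +#++++++++++++++++++++####n###++##+...........
167 +##+++++++++++++++++++++++##+++++++...........
168 +#++++++++++++++++++++++++++++++++............
169 ++++++++++++++++++++++++++++++++++............
170 ++++++++++++++++++++++++++++++++++............
171 ++++++++++++++++++++++++++++++++++............
172 ..++++++++++++++++++++++#+++++++++............
173 ......++++++++++++++++++##++++++++............
174 ..........++++++++++++++++++++++++............
175 ..............+++++++++++++++++++++...........
176 ................++++++++++++++++++++++........
177 .................+++++++++++++++++++++++......
178 .................++++++++++++++++++++++++.....
179 .................++++++++++##+++++++++++++....
180 .................+++++++++###++++++++++++.....
181 
[... 462 characters left out ...]
.............++++++++++#+..................
191 ................+++++++++##+..................
192 ................+++++++++##+..................
193 ...............+++++++++##n+..................
194 ......+++++++.+++++++++++##+..................
195 ......++++++++++++++++++###+..................
196 .....+++++++++++++#+++++#n#+..................
197 .....++++..+.++++n#####+#n#+..................
198 ......+++++++++++#nn#nnnnn#+..................
199 ......++++++++.++#nnnn#nnn#+..................
200 ......++++++++++++##nn#n###++.................
201 .......+++++++++ooo#######o++++...............
t 25.3 pose [ 0.5762 -0.197   0.151 ] rpy [-179.83   -0.18  110.32] w 0.0278 f [-0.8  0.2 -0. ]
```

```bash
python3 - <<'E'
from h import *
a=np.mean([snapshot("scene").astype(float) for _ in range(2)],0).astype(np.uint8);hs=cv2.cvtColor(a,cv2.COLOR_RGB2HSV).astype(int)
for r in range(196,211):print(r,''.join('o' if 5<hs[r,c,0]<22 and hs[r,c,1]>70 else 'n' if 100<hs[r,c,0]<130 and hs[r,c,1]>60 else '#' if hs[r,c,2]<60 else '+' if hs[r,c,2]<110 else '.' for c in range(352,386)))
o=sensors.get_obs();T=np.array(o['tool_pos']);X=R.from_euler('xyz',o['ee_rot']).as_matrix()[:,0];t=np.linspace(0,2*np.pi,100)
for f in(-.004,-.002,0,.002,.004):
    P=np.array([T+X*f+[.0145*np.cos(q),.0145*np.sin(q),-.0535]for q in t]);u,v=w2px("scene",P);print(f,"u",u.min().round(1),u.max().round(1),"v",v.max().round(1))
E
```

```text
196 ...........+n##++++#n#............
197 .++........+nnnn####n#............
198 .+++.......+nnnnnnnnn#............
199 .+++++.....+#nnnnnnnnn+...........
200 ..++++++...++#nnnnnnn#++..........
201 ..+++++++++ooo#######o++..........
202 ...++++++++ooooooooooo++..........
203 ....+++++++oooooooooo++...........
204 ......++++++oooooooo++.....+......
205 .........+++++++oo+++.....++......
206 ...........+++++++++++++++++......
207 ..............++++++++++++#+......
208 ...............++++++++++++++.....
209 ..................++++++++++++....
210 .......................++++++.....
-0.004 u 363.8 376.3 v 205.0
-0.002 u 363.0 375.5 v 204.8
0 u 362.2 374.7 v 204.5
0.002 u 361.4 373.9 v 204.3
0.004 u 360.6 373.1 v 204.1
```

Navy is held upright and centred on the TCP, with its foot spanning u 363–373. Moving above the bay and lowering in checked steps.

```bash
python3 plan.py 1 0.5508,-0.1152,0.151,110.3
```

```text
t 25.4 pose [ 0.5765 -0.1971  0.1516] rpy [-1.7987e+02 -1.3000e-01  1.1032e+02] w 0.0286 f [ 1.1 -0.7 -0.3]
2 [{"slide":[0.086,0.004,0.001],"spin":0,"grip":1},{"slide":[0.086,0.005,0],"spin":0,"grip":1}]
```

arm_command([
  {"slide": [0.086,0.004,0],"spin": 0,"grip": 1},
  {"slide": [0.086,0.004,0],"spin": 0,"grip": 1},
  {"slide": [0,0,0],"spin": 0,"grip": 1},
  {"slide": [0,0,0],"spin": 0,"grip": 1},
  {"slide": [0,0,0],"spin": 0,"grip": 1},
  {"slide": [0,0,0],"spin": 0,"grip": 1},
])

```text
time: 26.15
tool_pos: [0.5513, -0.1163, 0.1533]
ee_rot: [-3.141, -0.0, 1.924]
wrist_force: [0.3, 0.3, 0.3]
width: 0.0281
finger_force: 30.0
```

```bash
python3 plan.py 1 0.5508,-0.1152,0.13,110.3;python3 - <<'E'
from h import *
c=np.array([.5393,-.0842]);a=np.radians(110.3);ey=np.array([np.cos(a),np.sin(a)]);ex=np.array([ey[1],-ey[0]])
d=np.array(sensors.get_obs()['tool_pos'])[:2]-c;print(d@ex,d@ey)
a=snapshot("scene");hs=cv2.cvtColor(a,cv2.COLOR_RGB2HSV).astype(int)
for r in range(178,226):print(r,''.join('o' if 5<hs[r,c,0]<24 and hs[r,c,1]>70 else 'n' if 100<hs[r,c,0]<130 and hs[r,c,1]>60 else 'R' if (hs[r,c,0]<6 or hs[r,c,0]>170) and hs[r,c,1]>100 else '#' if hs[r,c,2]<60 else '+' if hs[r,c,2]<110 else '.' for c in range(298,352)))
E
```

```text
t 26.15 pose [ 0.5513 -0.1163  0.1533] rpy [-1.7999e+02 -1.0000e-02  1.1025e+02] w 0.0281 f [0.3 0.3 0.3]
1 [{"slide":[0.002,0,0.047],"spin":-0.01,"grip":1}]
0.00012566670192069694 -0.03427349909384402
178 ................................++++++++ooo+..........
179 ................................+++++++++o#+..........
180 ................................++++++++###...........
181 ................................++++++++#n#+..........
182 ................................++++++++#n#...........
183 ................................++++++++#n#+..........
184 .................................+++++++#n#...........
185 ..................................+n#++#nn#+..........
186 ..................................#nnn##nn#+..........
187 ........oo........................#nnnnnnnn+..........
188 .......ooo.......................+#nnnnnnn#+..........
189 ......ooo+.......................+##nnnnnn#+..........
190 .....oooo+.......................ooo#####oo+..........
191 .....oooo+.......................oooooooooo+..........
192 ....ooooo+........................ooooooooo...........
193 ...oooooo
[... 1233 characters left out ...]
ooooooooo.....+ooRRRRRRRRRooooooooooooooooooo++++..
215 ..oooooooooooooooooooRRRRRRRRRooooooooooooooooooo+....
216 ...oooooooooooooooooooRRRRRRRooooooooooooooooooo++....
217 .....ooooooooooooooooooRoooooooooooooooooooooooo+.....
218 ........oooooooooooooooooooooooooooooooooooooooo+.....
219 ...........ooooooooooooooooooooooooooooooooooooo+.....
220 ..............ooooooooooooooooooooooooooooooooo+......
221 ..................ooooooooooooooooooooooooooooo+......
222 ....................oooooooooooooooooooooooooo+.......
223 ....................+++oooooooooooooooooooooo++.......
224 ...................+++++++ooooooooooooooooooo+........
225 ..................++++++++++++oooooooooooooo++........
```

arm_command([
  {"slide": [0.003,0,0.05],"spin": 0,"grip": 1},
  {"slide": [0,0,0.03],"spin": 0,"grip": 1},
  {"slide": [0,0,0],"spin": 0,"grip": 1},
  {"slide": [0,0,0],"spin": 0,"grip": 1},
])

```text
time: 26.7
tool_pos: [0.551, -0.1142, 0.114]
ee_rot: [3.141, 0.0, 1.925]
wrist_force: [1.0, -0.6, 0.2]
width: 0.0285
finger_force: 30.0
```

arm_command([
  {"slide": [-0.002,0,0],"spin": 0,"grip": 1},
  {"slide": [0,0,0.014],"spin": 0,"grip": 1},
  {"slide": [0,0,0.014],"spin": 0,"grip": 1},
  {"slide": [0,0,0],"spin": 0,"grip": 1},
])

```text
time: 27.2
tool_pos: [0.5502, -0.1147, 0.0982]
ee_rot: [-3.14, -0.001, 1.925]
wrist_force: [-0.2, 0.1, -0.4]
width: 0.0286
finger_force: 30.0
```

arm_command([
  {"slide": [0,0,0.026],"spin": 0,"grip": 1},
  {"slide": [0,0,0.026],"spin": 0,"grip": 1},
  {"slide": [0,0,0.02],"spin": 0,"grip": 1},
  {"slide": [0,0,0],"spin": 0,"grip": 1},
  {"slide": [0,0,0],"spin": 0,"grip": 1},
])

```text
time: 27.82
tool_pos: [0.5512, -0.115, 0.0636]
ee_rot: [3.141, 0.0, 1.925]
wrist_force: [-0.0, 0.3, -0.5]
width: 0.0282
finger_force: 30.0
```

arm_command([
  {"slide": [0,0,0.009],"spin": 0,"grip": 1},
  {"slide": [0,0,0],"spin": 0,"grip": 1},
  {"slide": [0,0,0],"spin": 0,"grip": 1},
])

```text
time: 28.2
tool_pos: [0.5511, -0.1149, 0.0591]
ee_rot: [3.141, 0.0, 1.926]
wrist_force: [-0.0, -0.4, -0.5]
width: 0.0283
finger_force: 30.0
```

arm_command([
  {"slide": [0,0,0],"spin": 0,"grip": -1},
  {"slide": [0,0,0],"spin": 0,"grip": -1},
  {"slide": [0,0,0],"spin": 0,"grip": -1},
  {"slide": [0,0,0],"spin": 0,"grip": -1},
  {"slide": [0,0,-0.1],"spin": 0,"grip": -1},
  {"slide": [0,0,-0.1],"spin": 0,"grip": -1},
  {"slide": [0,0,0],"spin": 0,"grip": -1},
  {"slide": [0,0,0],"spin": 0,"grip": -1},
  {"slide": [0,0,0],"spin": 0,"grip": -1},
])

```text
time: 29.32
tool_pos: [0.5499, -0.1146, 0.1567]
ee_rot: [-3.138, -0.003, 1.925]
wrist_force: [0.0, 1.0, -0.3]
width: 0.0939
finger_force: 0.0
```

```bash
python3 plan.py -1 0.4205,-0.2726,0.11,84.1; python3 - <<'E'
from h import *
# spool tops in the caddy, seen by scene camera; divider edges from top camera
a=snapshot("scene");hs=cv2.cvtColor(a,cv2.COLOR_RGB2HSV).astype(int)
for r in range(192,224):print(r,''.join('o' if 5<hs[r,c,0]<24 and hs[r,c,1]>70 else 'n' if 100<hs[r,c,0]<130 and hs[r,c,1]>60 else 'R' if (hs[r,c,0]<6 or hs[r,c,0]>170) and hs[r,c,1]>100 else '#' if hs[r,c,2]<60 else '+' if hs[r,c,2]<110 else '.' for c in range(298,350)))
E
```

```text
t 29.32 pose [ 0.5499 -0.1146  0.1567] rpy [-1.7982e+02 -1.4000e-01  1.1032e+02] w 0.0939 f [ 0.   1.  -0.3]
6 [{"slide":[-0.034,-0.059,0.016],"spin":0.87,"grip":-1},{"slide":[-0.039,-0.056,0.015],"spin":0.87,"grip":-1},{"slide":[-0.043,-0.053,0.016],"spin":0.88,"grip":-1},{"slide":[-0.047,-0.049,0.015],"spin":0.87,"grip":-1},{"slide":[-0.05,-0.046,0.016],"spin":0.88,"grip":-1},{"slide":[-0.054,-0.041,0.015],"spin":0.87,"grip":-1}]
192 ....ooooo+..........................................
193 ...oooooo+..........................................
194 ..ooooooo+..........................................
195 ..oooooo+...........................................
196 ..ooooo+............................................
197 ..oooo+.............................................
198 ..oooo+.........................................o...
199 ..oooo+.................ooo....................oo...
200 ..oooo+..............oooooooo.................ooo...
201 ..ooooo+............oooooooooo...............ooo+...
202 ..oooooo+......++...oooooooooo...............ooo+...
203 ..oooooo+++++++++...oooooooooo+..
[... 459 characters left out ...]
#####ooooooo....
212 ..oooooo........+++oRRRRRRRRRooo+#nnnnnn#ooooooo+...
213 ..oooooooo......+++RRRRRRRRRRoooo#nnnnnn#ooooooo++.+
214 ..oooooooooo.....++oRRRRRRRRRoooo#nnnnnn#oooooooo+++
215 ..oooooooooooooooooooRRRRRRRRooo#nnnnnnn#ooooooo++..
216 ...oooooooooooooooooooRRRRRRoooo##nnnnnn#ooooooo+...
217 ......oooooooooooooooooooooooooo#nnnnnnn#ooooooo+...
218 ........oooooooooooooooooooooooo#nnnnnnn#ooooooo+...
219 ............ooooooooooooooooooooo#nnnnnn#ooooooo+...
220 ...............ooooooooooooooooooo######+oooooo++...
221 ..................ooooooooooooooooooooooooooooo+....
222 ....................oooooooooooooooooooooooooo+.....
223 ....................+++oooooooooooooooooooooo+......
```

Navy stands upright in the row next to red. Now the divider: I'll refine its pose with profiles and approach it.

arm_command([
  {"slide": [-0.034,-0.059,0.016],"spin": 0.87,"grip": -1},
  {"slide": [-0.039,-0.056,0.015],"spin": 0.87,"grip": -1},
  {"slide": [-0.043,-0.053,0.016],"spin": 0.88,"grip": -1},
])

```text
time: 29.75
tool_pos: [0.4848, -0.1943, 0.1337]
ee_rot: [-3.14, -0.002, 1.695]
wrist_force: [0.6, -0.0, 0.4]
width: 0.0942
finger_force: 0.0
```

```bash
python3 - <<'E'
from h import *
a=np.mean([snapshot("top").astype(float) for _ in range(2)],0)
g=(a[...,0]-a[...,2]).astype(np.float32);V=a.max(2).astype(np.float32)
# fit rectangle of divider by segmenting darker/yellower than table
hs=cv2.cvtColor(a.astype(np.uint8),cv2.COLOR_RGB2HSV)
c=np.array([.4205,-.2726]);an=np.radians(84.1);ey=np.array([np.cos(an),np.sin(an)]);ex=np.array([ey[1],-ey[0]])
def P(im,pts):
    u,v=w2px("top",np.array(pts));return cv2.remap(im,u.astype(np.float32)[None],v.astype(np.float32)[None],1)[0].astype(int).tolist()
for x in(-.012,.012):
  for s in(1,-1):
    r=range(40,58)
    pts=[[*(c+ex*x+ey*s*y/1e3),.006] for y in r];print("x",x,"s",s,"V",P(V,pts),"RB",P(g,pts))
for y in(-.04,.04):
  for s in(1,-1):
    r=range(10,26)
    pts=[[*(c+ex*s*x/1e3+ey*y),.006] for x in r];print("y",y,"s",s,"V",P(V,pts),"RB",P(g,pts))
E
```

```text
x -0.012 s 1 V [35, 35, 35, 34, 34, 34, 34, 33, 33, 33, 33, 32, 32, 33, 33, 34, 34, 35] RB [-14, -14, -13, -13, -12, -12, -11, -11, -10, -9, -9, -8, -7, -6, -6, -5, -4, -4]
x -0.012 s -1 V [53, 56, 59, 62, 63, 64, 65, 65, 65, 65, 66, 66, 66, 65, 65, 65, 65, 65] RB [-18, -19, -20, -21, -21, -22, -22, -22, -22, -22, -22, -22, -22, -22, -22, -22, -21, -21]
x 0.012 s 1 V [52, 52, 52, 52, 52, 52, 52, 52, 51, 51, 51, 51, 50, 50, 50, 50, 50, 49] RB [-21, -21, -21, -21, -21, -21, -21, -21, -20, -20, -20, -21, -20, -20, -20, -20, -20, -20]
x 0.012 s -1 V [47, 43, 42, 40, 40, 39, 40, 43, 46, 50, 54, 57, 60, 62, 63, 64, 64, 65] RB [-16, -15, -15, -15, -15, -15, -15, -16, -18, -19, -19, -20, -20, -21, -21, -22, -22, -22]
y -0.04 s 1 V [44, 45, 47, 48, 50, 51, 53, 54, 54, 55, 56, 58, 58, 58, 58, 58] RB [-16, -16, -16, -16, -17, -17, -18, -18, -19, -19, -19, -20, -20, -20, -21, -21]
y -0.04 s -1 V [49, 51, 53, 54, 55, 57, 58, 59, 60, 61, 62, 63, 64, 64, 65, 65] RB [-18, -18, -18, -19, -20, -20, -20, -20, -21, -21, -21, -21, -21, -21, -21, -22]
y 0.04 s 1 V [52, 52, 52, 52, 53, 53, 54, 54, 54, 55, 55, 56, 56, 56, 57, 58] RB [-21, -21, -21, -21, -21, -21, -21, -22, -22, -22, -22, -22, -22, -22, -22, -22]
y 0.04 s -1 V [38, 37, 35, 34, 35, 35, 37, 39, 40, 43, 45, 46, 47, 47, 47, 47] RB [-16, -15, -14, -13, -12, -10, -9, -7, -5, -4, -4, -3, -3, -3, -3, -3]
```

The arm hides it now; the first saved picture serves the same purpose.

```bash
python3 - <<'E'
from h import *
a=cv2.imread("pics/top0.png")[:,:,::-1].astype(float)
g=(a[...,0]-a[...,2]).astype(np.float32);V=a.max(2).astype(np.float32)
c=np.array([.4205,-.2726]);an=np.radians(84.1);ey=np.array([np.cos(an),np.sin(an)]);ex=np.array([ey[1],-ey[0]])
def P(im,pts):
    u,v=w2px("top",np.array(pts));return cv2.remap(im,u.astype(np.float32)[None],v.astype(np.float32)[None],1)[0].astype(int)
def edge(z,f):   # outer boundary: R-B falls to half of its rim peak
    q=np.array(f); b=np.median(q[-5:]); k=np.argmax(q-b); h=(q[k]+b)/2
    j=k+np.argmax(q[k:]<h); return z[j]
r=np.arange(36,62,.5)
print("ends",[(x,s,edge(r,P(g,[[*(c+ex*x+ey*s*y/1e3),.006] for y in r]))) for x in(-.012,-.006,0,.006,.012) for s in(1,-1)])
r=np.arange(8,30,.5)
print("sides",[(y,s,edge(r,P(g,[[*(c+ex*s*x/1e3+ey*y),.006] for x in r]))) for y in(-.036,-.018,0,.018,.036) for s in(1,-1)])
E
python3 plan.py -1 0.4205,-0.2726,0.07,84.1
```

```text
ends [(-0.012, 1, np.float64(49.0)), (-0.012, -1, np.float64(49.0)), (-0.006, 1, np.float64(49.0)), (-0.006, -1, np.float64(49.5)), (0, 1, np.float64(49.0)), (0, -1, np.float64(49.5)), (0.006, 1, np.float64(49.5)), (0.006, -1, np.float64(49.5)), (0.012, 1, np.float64(49.5)), (0.012, -1, np.float64(49.0))]
sides [(-0.036, 1, np.float64(18.5)), (-0.036, -1, np.float64(19.0)), (-0.018, 1, np.float64(18.0)), (-0.018, -1, np.float64(19.5)), (0, 1, np.float64(18.0)), (0, -1, np.float64(20.0)), (0.018, 1, np.float64(18.5)), (0.018, -1, np.float64(19.5)), (0.036, 1, np.float64(18.5)), (0.036, -1, np.float64(19.5))]
t 29.85 pose [ 0.4833 -0.1953  0.1329] rpy [-1.7973e+02 -1.2000e-01  9.7000e+01] w 0.0943 f [ 0.3  0.1 -0.3]
3 [{"slide":[-0.046,-0.048,0.042],"spin":0.86,"grip":-1},{"slide":[-0.05,-0.044,0.042],"spin":0.86,"grip":-1},{"slide":[-0.052,-0.04,0.042],"spin":0.86,"grip":-1}]
```

arm_command([
  {"slide": [-0.046,-0.048,0.03],"spin": 0.86,"grip": -1},
  {"slide": [-0.05,-0.044,0.042],"spin": 0.86,"grip": -1},
  {"slide": [-0.052,-0.04,0.042],"spin": 0.86,"grip": -1},
  {"slide": [0,0,0],"spin": 0,"grip": -1},
  {"slide": [0,0,0],"spin": 0,"grip": -1},
  {"slide": [0,0,0],"spin": 0,"grip": -1},
])

```text
time: 30.6
tool_pos: [0.4251, -0.2709, 0.0794]
ee_rot: [3.14, 0.0, 1.474]
wrist_force: [0.1, 0.7, 0.7]
width: 0.0937
finger_force: 0.0
```

```bash
python3 plan.py -1 0.42,-0.2726,0.028,84.1
```

```text
t 30.6 pose [ 0.4251 -0.2709  0.0794] rpy [1.799e+02 3.000e-02 8.445e+01] w 0.0937 f [0.1 0.7 0.7]
1 [{"slide":[-0.004,-0.01,0.103],"spin":0.07,"grip":-1}]
```

arm_command([
  {"slide": [-0.004,-0.01,0.07],"spin": 0.07,"grip": -1},
  {"slide": [0,0,0.032],"spin": 0,"grip": 0},
  {"slide": [0,0,0],"spin": 0,"grip": 0},
  {"slide": [0,0,0],"spin": 0,"grip": 0},
  {"slide": [0,0,0],"spin": 0,"grip": 0},
])

```text
time: 31.22
tool_pos: [0.4192, -0.2731, 0.0282]
ee_rot: [3.141, 0.001, 1.466]
wrist_force: [0.2, -1.1, -0.2]
width: 0.0572
finger_force: 0.0
```

arm_command([
  {"slide": [0,0,0],"spin": 0,"grip": 1},
  {"slide": [0,0,0],"spin": 0,"grip": 1},
  {"slide": [0,0,0],"spin": 0,"grip": 1},
  {"slide": [0,0,0],"spin": 0,"grip": 1},
  {"slide": [0,0,0],"spin": 0,"grip": 1},
  {"slide": [0,0,-0.1],"spin": 0,"grip": 1},
  {"slide": [0,0,-0.1],"spin": 0,"grip": 1},
  {"slide": [0,0,0],"spin": 0,"grip": 1},
  {"slide": [0,0,0],"spin": 0,"grip": 1},
])

```text
time: 32.35
tool_pos: [0.4181, -0.2725, 0.1266]
ee_rot: [-3.14, -0.001, 1.466]
wrist_force: [-0.2, 0.1, -1.0]
width: 0.0352
finger_force: 30.0
```

```bash
python3 plan.py 1 0.5393,-0.0842,0.14,110.3; python3 - <<'E'
from h import *
a=snapshot("scene");o=sensors.get_obs();T=np.array(o['tool_pos']);X=R.from_euler('xyz',o['ee_rot']).as_matrix()
hs=cv2.cvtColor(a,cv2.COLOR_RGB2HSV).astype(int)
for i in(-1,1):
  for j in(-1,1):print(i,j,np.round(w2px("scene",T+X[:,0]*(.048*i+.0005)+X[:,1]*.018*j+[0,0,-.0222]),1))
u,v=w2px("scene",T-[0,0,.025]);u=int(u);v=int(v)
for r in range(v-18,v+20):print(r,u-28,''.join('o' if 5<hs[r,c,0]<30 and hs[r,c,1]>60 else '#' if hs[r,c,2]<60 else '+' if hs[r,c,2]<130 else '.' for c in range(u-28,u+28)))
E
```

```text
t 32.35 pose [ 0.4181 -0.2725  0.1266] rpy [-1.7992e+02 -5.0000e-02  8.3970e+01] w 0.0352 f [-0.2  0.1 -1. ]
6 [{"slide":[0.067,0.034,-0.004],"spin":-0.88,"grip":1},{"slide":[0.064,0.039,-0.005],"spin":-0.88,"grip":1},{"slide":[0.061,0.043,-0.004],"spin":-0.88,"grip":1},{"slide":[0.057,0.048,-0.005],"spin":-0.88,"grip":1},{"slide":[0.053,0.052,-0.004],"spin":-0.87,"grip":1},{"slide":[0.049,0.056,-0.005],"spin":-0.88,"grip":1}]
-1 -1 [355.5 266.6]
-1 1 [368.9 258.2]
1 -1 [324.3 240. ]
1 1 [337.4 232.7]
232 318 ++++++++++++....+++++++++.........+####++++.............
233 318 .+++++++++++....+++++++++.........+####++++.............
234 318 ..++++++++++....+++++++++.........+####++++.............
235 318 ...+++++++++....+++++++++.........+####++++.............
236 318 ....++++++++....+++++++++.........+####++++.............
237 318 ......++++++.ooo+++++++++.........+####++++.............
238 318 .......++++++..++++++++++.........#####++++.............
239 318 ........+++++..++++++++++.........#####+++..............
240 318 ........+++++..++++++++++.oo......##o##+++..............
241 318 
[... 1176 characters left out ...]
......................oooo+++++++++++++++oooo.....
260 318 .............................oooo+++++++++++++oooo......
261 318 ..............................oooo++++++++++oooooo++..++
262 318 ..............................+oooo+++++++ooooooo+++++++
263 318 ..............+++.++++.++++.++++oooo++++ooooooo+++++++++
264 318 .....+..+...+++++++++++++++++++++ooooooooooooo++++++++++
265 318 ...+++++++++++++++++++++++++++++++oooooooooo++++++++++++
266 318 ...++++++++++++++++++++++++++++++++oooooo...........++++
267 318 .+++++++++++++++++++++++...+++++.....ooo...........++++.
268 318 +++++++++++++++++++++++.....++++........................
269 318 +++++++++++++++++++++++....+++++++......................
```

The divider hangs level and where predicted, with corners at (355.5,267) and (368.5,259). Moving above the caddy.

arm_command([
  {"slide": [0.067,0.034,-0.01],"spin": -0.88,"grip": 1},
  {"slide": [0.064,0.039,-0.01],"spin": -0.88,"grip": 1},
  {"slide": [0.061,0.043,-0.01],"spin": -0.88,"grip": 1},
  {"slide": [0.057,0.048,-0.01],"spin": -0.88,"grip": 1},
  {"slide": [0.053,0.052,-0.005],"spin": -0.87,"grip": 1},
  {"slide": [0.049,0.056,-0.005],"spin": -0.88,"grip": 1},
  {"slide": [0,0,0],"spin": 0,"grip": 1},
  {"slide": [0,0,0],"spin": 0,"grip": 1},
  {"slide": [0,0,0],"spin": 0,"grip": 1},
])

```text
time: 33.52
tool_pos: [0.5392, -0.0856, 0.1516]
ee_rot: [-3.14, -0.001, 1.924]
wrist_force: [-0.2, -0.2, 0.7]
width: 0.0349
finger_force: 30.0
```

```bash
python3 plan.py 1 0.5395,-0.0847,0.112,110.3; python3 - <<'E'
from h import *
a=snapshot("scene");o=sensors.get_obs();T=np.array(o['tool_pos']);X=R.from_euler('xyz',o['ee_rot']).as_matrix()
hs=cv2.cvtColor(a,cv2.COLOR_RGB2HSV).astype(int)
for i in(-1,1):
  for j in(-1,1):print(i,j,np.round(w2px("scene",T+X[:,0]*(.048*i+.0005)+X[:,1]*.018*j+[0,0,-.0222]),1))
for r in range(170,216):print(r,''.join('o' if 5<hs[r,c,0]<30 and hs[r,c,1]>60 else '#' if hs[r,c,2]<60 else '+' if hs[r,c,2]<130 else '.' for c in range(296,352)))
E
```

```text
t 33.52 pose [ 0.5392 -0.0856  0.1516] rpy [-1.7991e+02 -4.0000e-02  1.1022e+02] w 0.0349 f [-0.2 -0.2  0.7]
1 [{"slide":[0.001,0.001,0.079],"spin":-0.02,"grip":1}]
-1 -1 [338.8 185.5]
-1 1 [344.7 177.3]
1 -1 [301.7 175.3]
1 1 [308.3 167.7]
170 +..................+++++++++######++....................
171 ...........o.++++.++++++++++######++....................
172 ..........oo++++++++++++++++######++....................
173 .........oo.+++++++++++++++++##oo#+.....................
174 ........oo.+++++++++++++++++++++o++.....................
175 .......oo.+++++++#++++++++++++++++++....................
176 .......ooo++++#+##++++++++++#++++++++++.................
177 .......ooooooo+++++++++++++++++++#+##+++++..............
178 ........++oooooooo++++++++++++++#+++++++++++++..........
179 ............+oooooo++++++++++##+#+++++++++++++oo........
180 ................+oo+++++++++++#+++++++++++++++oo........
181 ...................+++++++++++++##+++++++++++oo.........
182 ......................++++++oooo++++++++++++oo..........
183 ..........................+++ooooooo++++++++oo..........
184 .
[... 1246 characters left out ...]
ooooo+..oooooooo+++oooo++++++
205 ....oooooo+..++++++oooooooooooo+..+oooooooooooooooo+++++
206 ....oooooo+...++++++ooooooooooo+..oooooooooooooooo++++++
207 ....+ooooo+..+++++++ooo++ooooooo..ooooooooooooooooo+++++
208 ....oooooo+...++++++oooo+++++++o..+oooooooooooooooo+++++
209 ....+ooooo+...++++++oooo+++++++oooooooooooooooooooo+++++
210 ....+ooooo++..++++++ooo++++++++oooo##oooooooooooooo+++++
211 ....+oooo+++..+++++++oo+++++++++ooo########oooooooo+++++
212 ....oooooo++..+++++++oo+++++++++ooo########ooooooo++++++
213 ....oooooooo..+++++++o++++++++++ooo########oooooooo+++++
214 ....ooooooooooo+.+++ooo+++++++++ooo########oooooooo+++++
215 ....ooooooooooooooooooo+++++++++oo#########oooooooo+++++
```

arm_command([
  {"slide": [0.001,0,0.08],"spin": -0.02,"grip": 1},
  {"slide": [0,0,0],"spin": 0,"grip": 1},
  {"slide": [0,0,0],"spin": 0,"grip": 1},
  {"slide": [0,0,0.02],"spin": 0,"grip": 1},
  {"slide": [0,0,0.014],"spin": 0,"grip": 1},
  {"slide": [0,0,0],"spin": 0,"grip": 1},
])

```text
time: 34.33
tool_pos: [0.5394, -0.0841, 0.0947]
ee_rot: [-3.14, -0.001, 1.927]
wrist_force: [0.8, 1.1, -1.5]
width: 0.0354
finger_force: 30.0
```

arm_command([
  {"slide": [0,0,0.012],"spin": 0,"grip": 1},
  {"slide": [0,0,0.01],"spin": 0,"grip": 1},
  {"slide": [0,0,0.004],"spin": 0,"grip": 1},
  {"slide": [0,0,0],"spin": 0,"grip": 1},
  {"slide": [0,0,0],"spin": 0,"grip": 1},
])

```text
time: 34.95
tool_pos: [0.54, -0.0843, 0.0826]
ee_rot: [3.141, 0.0, 1.927]
wrist_force: [0.1, 0.3, -1.0]
width: 0.0352
finger_force: 30.0
```

arm_command([
  {"slide": [0,0,0.003],"spin": 0,"grip": 1},
  {"slide": [0,0,0],"spin": 0,"grip": 1},
  {"slide": [0,0,0],"spin": 0,"grip": -1},
  {"slide": [0,0,0],"spin": 0,"grip": -1},
  {"slide": [0,0,0],"spin": 0,"grip": -1},
  {"slide": [0,0,-0.1],"spin": 0,"grip": -1},
  {"slide": [0,0,-0.04],"spin": 0,"grip": -1},
  {"slide": [0,0,0],"spin": 0,"grip": -1},
  {"slide": [0,0,0],"spin": 0,"grip": -1},
])

```text
time: 36.08
tool_pos: [0.5392, -0.0841, 0.1496]
ee_rot: [-3.14, -0.001, 1.927]
wrist_force: [-0.2, -0.1, -0.1]
width: 0.0937
finger_force: 0.0
```

```bash
python3 plan.py -1 0.635,-0.2458,0.13,118.5; python3 - <<'E'
from h import *
a=snapshot("scene");hs=cv2.cvtColor(a,cv2.COLOR_RGB2HSV).astype(int)
for r in range(186,226):print(r,''.join('o' if 5<hs[r,c,0]<30 and hs[r,c,1]>60 else 'R' if (hs[r,c,0]<6 or hs[r,c,0]>170) and hs[r,c,1]>100 else '#' if hs[r,c,2]<60 else '+' if hs[r,c,2]<130 else '.' for c in range(296,352)))
c=np.array([.5393,-.0842]);an=np.radians(110.3);ey=np.array([np.cos(an),np.sin(an)]);ex=np.array([ey[1],-ey[0]])
for x in(-1,1):
  for y in(-1,1):print(x,y,np.round(w2px("scene",np.array([*(c+ex*x*.018+ey*y*.048),.059])),1))
b=cv2.cvtColor(cv2.imread("pics/top0.png"),cv2.COLOR_BGR2HSV).astype(int)
m=((b[...,0]>118)&(b[...,0]<150)&(b[...,1]>80)).astype(np.uint8);m[:,:358]=0;m[:,410:]=0
p=np.argwhere(m)[:,::-1].astype(float)
for z in(.0115,.023):
    w=np.array([px2w("top",*q,z)[:2] for q in p]);e=np.linalg.eigh(np.cov(w.T))[1][:,1];r=cv2.fitEllipse((w[:,None]*1000).astype(np.float32)[cv2.convexHull((w*1000).astype(np.float32),returnPoints=False)[:,0]]);print(z,w.mean(0).round(4),np.degrees(np.arctan2(e[1],e[0])),r)
E
```

```text
t 36.08 pose [ 0.5392 -0.0841  0.1496] rpy [-1.7990e+02 -7.0000e-02  1.1042e+02] w 0.0937 f [-0.2 -0.1 -0.1]
4 [{"slide":[-0.092,0.017,0.01],"spin":-0.4,"grip":-1},{"slide":[-0.093,0.013,0.01],"spin":-0.41,"grip":-1},{"slide":[-0.094,0.01,0.01],"spin":-0.4,"grip":-1},{"slide":[-0.094,0.007,0.009],"spin":-0.41,"grip":-1}]
186 ..............++++++++..................................
187 ..........oo..++++++++..................................
188 .........ooo..++++++++..................................
189 ........oooo+...++++++..................................
190 .......ooooo+......+++..................................
191 ......oooooo+...........................................
192 ......ooooooo...........................................
193 ....ooooooooo....o......................................
194 ....oooooooo.++++.......................................
195 ...ooooooooo++++++++....o.............................++
196 ....ooooooo.++++++++++++++++..........................++
197 ....oooooo.++++++++++++++##++++++..................+++++
198 ....ooooo..+++++++++++++###+##+++++......
[... 1326 characters left out ...]
oooooooooooo#####oooooooo++++++
221 ............++++++ooooooooooooooooooooooooooooooo+++++++
222 .........++++++++++++ooooooooooooooooooooooooooo++++++++
223 ........++++++++++++++++oooooooooooooooooooooooo++++++++
224 .....++++++++++++++++++++++++.ooooooooooooooooo+++++++++
225 ...+++++++++++++++++++++++++..++ooooooooooooooo+++++++++
-1 -1 [337.7 208.9]
-1 1 [302.1 198.5]
1 -1 [343.4 200.5]
1 1 [308.5 190.6]
0.0115 [ 0.654  -0.2471] 176.8236965224486 ((845.7892456054688, -186.7068634033203), (444.1573181152344, 568.96728515625), 40.02632141113281)
0.023 [ 0.6526 -0.2457] 176.82369652244864 ((843.4140014648438, -188.97637939453125), (435.51617431640625, 553.4231567382812), 43.12495040893555)
```

The divider lies flat on the three spools between the ends. Its near corners are at about (338,208) and (302,199), as predicted. Now the brush.

arm_command([
  {"slide": [-0.092,0.017,0.01],"spin": -0.4,"grip": -1},
  {"slide": [-0.093,0.013,0.01],"spin": -0.41,"grip": -1},
  {"slide": [-0.094,0.01,0.01],"spin": -0.4,"grip": -1},
  {"slide": [-0.094,0.007,0.01],"spin": -0.41,"grip": -1},
  {"slide": [0,0,0.08],"spin": 0,"grip": -1},
  {"slide": [0,0,0],"spin": 0,"grip": -1},
  {"slide": [0,0,0],"spin": 0,"grip": -1},
  {"slide": [0,0,0],"spin": 0,"grip": -1},
])

```text
time: 37.12
tool_pos: [0.6365, -0.2459, 0.0931]
ee_rot: [3.14, 0.002, 2.069]
wrist_force: [0.0, -0.0, 0.4]
width: 0.0938
finger_force: 0.0
```

```bash
python3 plan.py -1 0.635,-0.2458,0.031,118.5
```

```text
t 37.12 pose [ 0.6365 -0.2459  0.0931] rpy [1.7989e+02 1.4000e-01 1.1857e+02] w 0.0938 f [ 0.  -0.   0.4]
2 [{"slide":[0.001,-0.001,0.062],"spin":0.01,"grip":-1},{"slide":[0.001,-0.002,0.062],"spin":0,"grip":-1}]
```

arm_command([
  {"slide": [0.001,-0.001,0.062],"spin": 0,"grip": -1},
  {"slide": [0.001,-0.002,0.06],"spin": 0,"grip": 0},
  {"slide": [0,0,0],"spin": 0,"grip": 0},
  {"slide": [0,0,0],"spin": 0,"grip": 0},
  {"slide": [0,0,0],"spin": 0,"grip": 1},
  {"slide": [0,0,0],"spin": 0,"grip": 1},
  {"slide": [0,0,0],"spin": 0,"grip": 1},
  {"slide": [0,0,0],"spin": 0,"grip": 1},
  {"slide": [0,0,0],"spin": 0,"grip": 1},
  {"slide": [0,0,0],"spin": 0,"grip": 1},
])

```text
time: 38.38
tool_pos: [0.6344, -0.2459, 0.0304]
ee_rot: [3.141, 0.001, 2.069]
wrist_force: [1.0, -0.3, 1.8]
width: 0.0285
finger_force: 30.0
```

arm_command([
  {"slide": [0,0,-0.12],"spin": 0,"grip": 1},
  {"slide": [0,0,-0.12],"spin": 0,"grip": 1},
  {"slide": [0,0,0],"spin": 0,"grip": 1},
  {"slide": [0,0,0],"spin": 0,"grip": 1},
  {"slide": [0,0,0],"spin": 0,"grip": 1},
])

```text
time: 39.0
tool_pos: [0.6325, -0.2454, 0.1465]
ee_rot: [-3.138, -0.005, 2.068]
wrist_force: [0.5, -0.6, -1.7]
width: 0.0282
finger_force: 30.0
```

```bash
python3 plan.py 1 0.5393,-0.0842,0.155,110.3;python3 - <<'E'
from h import *
a=snapshot("scene");o=sensors.get_obs();T=np.array(o['tool_pos']);X=R.from_euler('xyz',o['ee_rot']).as_matrix()
hs=cv2.cvtColor(a,cv2.COLOR_RGB2HSV).astype(int)
u,v=w2px("scene",T-[0,0,.02]);u=int(u);v=int(v);print(u,v)
for i in(-1,0,1):print(i,np.round(w2px("scene",T+X[:,0]*.0425*i+[0,0,-.0195]),1))
for r in range(v-14,v+18):print(r,u-26,''.join('p' if 115<hs[r,c,0]<155 and hs[r,c,1]>70 else '#' if hs[r,c,2]<60 else '+' if hs[r,c,2]<130 else '.' for c in range(u-26,u+26)))
E
```

```text
t 39.0 pose [ 0.6325 -0.2454  0.1465] rpy [-179.8    -0.28  118.51] w 0.0282 f [ 0.5 -0.6 -1.7]
4 [{"slide":[0.093,-0.002,-0.004],"spin":0.41,"grip":1},{"slide":[0.093,-0.006,-0.004],"spin":0.41,"grip":1},{"slide":[0.093,-0.009,-0.005],"spin":0.41,"grip":1},{"slide":[0.092,-0.013,-0.004],"spin":0.41,"grip":1}]
401 189
-1 [419.7 192.7]
0 [401.2 189.4]
1 [382.9 186.1]
175 375 ++++++.............+++++++++++++++++++++++++++++....
176 375 ++++++++++.............+++++++++++++++++++++++++++..
177 375 ++++++++.+++............+++++++++++++++++++...++++..
178 375 +++++++..++++...........+++++++++..++++++++...++++..
179 375 +++++++.....+...........+++++++++...++++++.....++++.
180 375 +++++++..++++...........++++++++.....++...........++
181 375 +++++++++++++..........++++++++++....++.............
182 375 +++++++++++++++........+++++++++.....+++............
183 375 .........+ppppppppppp.++++++++++....++++............
184 375 ..........pppppppppppp+++++++++++++++++++...........
185 375 .........+pppppppppppp+++++++++++++++..++...........
186 375 .........+pppppppppppp++++++++++pppp++++++..........
[... 520 characters left out ...]
++++++.......+++++...........
196 375 ........................+++++........+.+++..........
197 375 .......................................+++..........
198 375 .........................................++.........
199 375 .........................................+++++......
200 375 pp.........................................++++++...
201 375 ppp..........................................+++++++
202 375 pppp............................................++++
203 375 ppppp+..............................................
204 375 ppppp+..............................................
205 375 ppppp+..............................................
206 375 pppp+...............................................
```

The brush hangs level and centred (u 384–419). Moving over the divider.

arm_command([
  {"slide": [0.093,-0.002,-0.006],"spin": 0.41,"grip": 1},
  {"slide": [0.093,-0.006,-0.006],"spin": 0.41,"grip": 1},
  {"slide": [0.093,-0.009,0],"spin": 0.41,"grip": 1},
  {"slide": [0.092,-0.013,0],"spin": 0.41,"grip": 1},
  {"slide": [0,0,0],"spin": 0,"grip": 1},
  {"slide": [0,0,0],"spin": 0,"grip": 1},
  {"slide": [0,0,0],"spin": 0,"grip": 1},
  {"slide": [0,0,0],"spin": 0,"grip": 1},
])

```text
time: 40.05
tool_pos: [0.541, -0.0857, 0.1556]
ee_rot: [-3.141, -0.0, 1.924]
wrist_force: [0.7, -0.2, -1.5]
width: 0.0283
finger_force: 30.0
```

```bash
python3 plan.py 1 0.5393,-0.0842,0.0925,110.3
```

```text
t 40.05 pose [ 0.541  -0.0857  0.1556] rpy [-1.7998e+02 -1.0000e-02  1.1025e+02] w 0.0283 f [ 0.7 -0.2 -1.5]
2 [{"slide":[0.002,-0.001,0.063],"spin":-0,"grip":1},{"slide":[0.002,-0.001,0.063],"spin":-0.01,"grip":1}]
```

arm_command([
  {"slide": [0.002,-0.001,0.063],"spin": 0,"grip": 1},
  {"slide": [0.002,-0.001,0.06],"spin": 0,"grip": 1},
  {"slide": [0,0,0],"spin": 0,"grip": 1},
  {"slide": [0,0,0.003],"spin": 0,"grip": 1},
  {"slide": [0,0,0],"spin": 0,"grip": 1},
])

```text
time: 40.67
tool_pos: [0.5399, -0.0836, 0.0944]
ee_rot: [3.14, 0.001, 1.925]
wrist_force: [0.8, -0.5, -1.8]
width: 0.0284
finger_force: 30.0
```

Brush bottom is about 5 mm above the divider. Lowering in small steps.

arm_command([
  {"slide": [-0.001,0,0.005],"spin": 0,"grip": 1},
  {"slide": [0,0,0.003],"spin": 0,"grip": 1},
  {"slide": [0,0,0],"spin": 0,"grip": 1},
  {"slide": [0,0,0],"spin": 0,"grip": 1},
])

```text
time: 41.18
tool_pos: [0.5393, -0.0837, 0.0892]
ee_rot: [3.141, 0.0, 1.926]
wrist_force: [-0.7, -1.1, -0.1]
width: 0.0285
finger_force: 30.0
```

arm_command([
  {"slide": [0,0,0],"spin": 0,"grip": -1},
  {"slide": [0,0,0],"spin": 0,"grip": -1},
  {"slide": [0,0,0],"spin": 0,"grip": -1},
  {"slide": [0,0,0],"spin": 0,"grip": -1},
  {"slide": [0,0,-0.1],"spin": 0,"grip": -1},
  {"slide": [0,0,-0.1],"spin": 0,"grip": -1},
  {"slide": [-0.11,-0.03,-0.02],"spin": 0,"grip": -1},
  {"slide": [-0.11,-0.03,0],"spin": 0,"grip": -1},
  {"slide": [-0.11,-0.03,0],"spin": 0,"grip": -1},
  {"slide": [0,0,0],"spin": 0,"grip": -1},
])

```text
time: 42.42
tool_pos: [0.5537, -0.2578, 0.198]
ee_rot: [-3.14, -0.0, 1.92]
wrist_force: [0.6, 0.5, -0.6]
width: 0.094
finger_force: 0.0
```

```bash
python3 - <<'E'
from h import *
a=snapshot("top");b=snapshot("scene")
A=cv2.convertScaleAbs(cv2.resize(a[175:240,285:385],None,fx=4.5,fy=4.5,interpolation=cv2.INTER_CUBIC),alpha=1.4);B=cv2.resize(b[170:235,280:380],None,fx=4.5,fy=4.5,interpolation=cv2.INTER_CUBIC)
cv2.imwrite("pics/final.png",np.vstack([A,B])[:,:,::-1])
E
```

```text
(no output)
```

View pics/final.png

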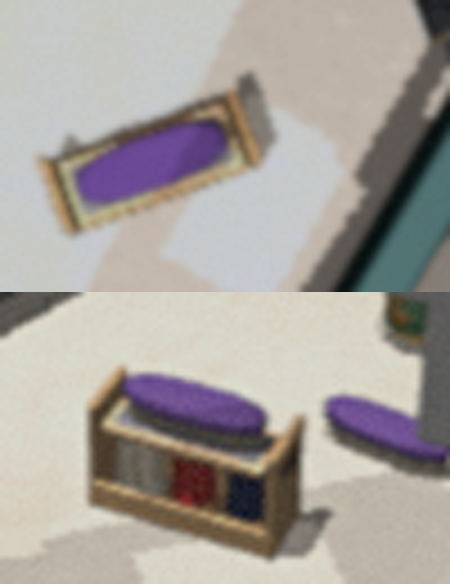

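The final picture shows cream, red and navy upright in the row, the divider flat on them between the ends, and the brush centred along it (top crop (150,162), scene crop (195,405)). Handing in.

```bash
python3 -c "
from bench import *
print(ticket.close_job())"
```

```text
the job is handed in; nothing more can be done
None
```

The job is handed in at about 42 s of the 72 s allowed: red and navy stand upright beside cream, the divider lies flat on the three spools, and the rightmost purple brush lies bristles down along its middle. The navy spool tilted in the gripper on the first try, so I stood it upright again and regripped it. I did not check the tape measure, scissors and jar in a final picture.

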